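# Load the collars on a seal gauge and hold its sprung arm at the index

### The job

On the seal gauge, thread the wide pewter collar and then the narrow one down the upright post until both are fully home, the narrow resting on the wide. Then push the lock button on the brass housing right down, pull the sprung gauge arm out by its upright knob until its pointer lines up with the blade of the index clip on the scale, and finish while still holding it there, steady. Do not shift the index clip, and leave the other things on the table where they stand.

Things in the scene. Friction and masses are not known exactly. Their poses are not given: they have to be found in the camera images.
- gauge: The fixed seal gauge on a dark wooden base 130 x 410 x 12 mm. Origin at table height on the line of post, housing and arm; x across, y along (the way the arm extends), z up. In mm: base x -53 to 77, y -175 to 235; post y -130; brass lock housing x +-21, y -53 to -7, top at z 50; sleeve x +-17, y -50 to 75, top z 44; scale rule, lines every 10 mm, x 26 to 58, y 75 to 225, top z 24.
- post_foot (a point): Foot of the steel locating post, on its axis, on top of the base plate (12 mm above the table). The post is 16 mm in diameter, 50 mm high, its top 6 mm tapered to 8 mm. A collar fully home has its underside on the plate, or on the collar below it.
- wide_collar: Pewter ring, outside diameter 60 mm, hole 20 mm, 18 mm high, about 0.33 kg, lying flat, loose. Origin at the centre of its underside, z up.
- narrow_collar: Pewter ring, outside diameter 42 mm, hole 20 mm, 18 mm high, about 0.14 kg, lying flat, loose. Origin at the centre of its underside, z up.
- button_top (a point): Centre of the top of the round steel lock button (22 mm in diameter) on the lock housing, 62 mm above the table before it is pressed, 12 mm above the housing.
- lock_button (a joint): Travel of the lock button in m: 0 up, 0.008 right down. About 4 N moves it; it stays where it is left. Above 0.006 the arm is free; with the button up the arm is blocked.
- gauge_arm: The telescoping arm with its upright brass knob: a plain cylinder 23 mm in diameter, 45 to 95 mm above the table (28 mm flange below it), on a 28 x 30 mm end block. Origin on the knob's axis 78 mm above the table, a good grasp height. It slides along the gauge's +y, 115 mm at most; a spring pulls it back in (1.5 N shut, 2.8 N fully out), so if let go it runs back.
- pointer (a point): Tip of the thin pointer (1.6 mm blade) that reaches from the arm's end block over the scale on the gauge's +x side, 28 mm above the table; it has the same y in the gauge's frame as the knob's axis.
- index_mark (a point): Tip of the thin blade (1.6 mm, pointing to the gauge's -x) of the brass index clip, 12 x 14 x 22 mm, on the outer (+x) edge of the scale, 28 mm above the table; its place along the scale differs each time. The arm is set when pointer and blade are tip to tip: same y in the gauge's frame. The clip stays put unless pushed hard (15 N).
- wax_tin: Bystander, not part of the job. Round red tin 71 mm in diameter, 34 mm high. Origin at the centre of its underside.
- matrix: Bystander, not part of the job. Bronze seal matrix with an upright handle, 44 mm in diameter, 58 mm high. Origin at the centre of its underside.
- spoon: Bystander, not part of the job. Horn spoon 150 mm long, lying flat along its own x.
- dome: Bystander, not part of the job. Glass dome 92 mm in diameter, 124 mm high with its knob. Origin at the centre of its underside.
- weight: Bystander, not part of the job. Pewter weight with a small knob, 40 mm in diameter, 48 mm high. Origin at the centre of its underside.
- seal_box: Bystander, not part of the job. Cardboard box 70 x 50 x 28 mm. Origin at the centre of its underside.
Mind the look-alikes: they are no part of the job. Leave any red or turquoise look-alike of the narrow_collar alone.

How it is judged (in metres and radians):
On the way, in this order (a step that is already met when the one before it is completed fails the run):
1. the wide collar is fully home on the post, the narrow one not yet on it (horizontal distance between wide_collar and post_foot below 0.004 m and z of wide_collar in the frame of post_foot between -0.003 and 0.003 m and angle between wide_collar's own z axis and vertical below 0.06 rad), for 0.2 s.
2. the narrow collar is fully home on top of the wide one (all of step 1 and horizontal distance between narrow_collar and post_foot below 0.004 m and z of narrow_collar in the frame of post_foot between 0.015 and 0.021 m and angle between narrow_collar's own z axis and vertical below 0.06 rad), for 0.2 s.
3. the lock button is pressed down (value of joint lock_button above 0.006 m), for 0.1 s.
At the end, for the whole second after the job is handed in: Both collars home on the post, wide below (3 mm of seat height, 4 mm of its axis, level); button down over 6 mm; arm still (under 10 mm/s), pointer within 3 mm of the index blade along the scale, held against its spring by the fingers on the knob (over 1 N) (all of step 2 and value of joint lock_button above 0.006 m and y of pointer in the frame of index_mark between -0.003 and 0.003 m and linear speed of gauge_arm below 0.01 m/s and contact force between the fingers and gauge_arm above 1 N); the arm keeps its last pose, push and grip.
It fails at once if a bystander is moved more than 30 mm (distance of any of wax_tin, matrix, spoon, dome, weight, seal_box from where it was at the start of the episode above 0.03 m).
It fails at once if the index clip is shifted more than 3 mm (distance of index_mark from where it was at the start of the episode above 0.003 m).
It also fails if it takes over 72 s, if anything falls off the work surface, if the arm or the gripper's body presses on something with over 40 N, if the wrist force passes 120 N, or if a joint passes its speed limit or range.

### The arm

A 6-joint arm with a two-finger parallel gripper is mounted at the origin on the work surface. World frame = base frame: x ahead of the robot, y to its left, z up, the work surface at z = 0. Lengths are in m, angles in degrees, forces in N, time in s.
With the tool pointing down it reaches from about 0.4 to 0.825 m from the base axis. Payload 7 kg.
Tool frame: the origin (TCP) lies at the very end of the fingers, on their centre line; the grasp point (between the pads) lies 19 mm behind it (ctrl.hold_point_z is the distance from the TCP to the grasp point, in m); z points along the fingers, x is the direction in which the jaws open and shut, and the axes are right-handed (so a half turn about z gives the same grasp; the last joint's range is limited). The gripper opens to 88 mm and grips with 3 to 60 N. Pads are 19 mm wide; open, the fingers measure 130 mm over their backs; the gripper's body (78 mm by 193 mm) begins 47 mm behind the grasp point.
Start: joints at [-53.566, 20.546, 0.682, 0, -70.136, -16.507], TCP at [0.23, -0.635, 0.227] pointing down, gripper open.
Joint ranges: [-176.03, 176.03], [-82.01, 121.73], [-58.28, 71.71], [-173.87, 95.51], [-174.79, -0.11], [-173.66, 173.66]. Speed limits (degrees/s): [136.94, 136.94, 172.46, 180, 180, 180].

### API

Orientations are given as [roll, pitch, yaw] about the fixed x, y, z axes, in that order (R = Rz(yaw) Ry(pitch) Rx(roll)).
In Python, from plant import ctrl gives the robot as it stands.
- The arm moves only by the tool servo_tool, never from a script. Its argument "rows" is text: rows parted by semicolons, each of 6 numbers parted by spaces: the shift along the tool's x, y, z in cm, then the turn, a rotation vector about the tool's x, y, z in rad. In form: tx ty tz ax ay az; .... A call has 1 to 5 rows; each row shifts and turns the pose as measured when the row begins, along the tool's axes as they then stand; what a row does not reach is not made up. A row lasts 1/12 s, in which the tool goes at most 41.7 mm and 7.16 degrees, less where a joint would pass 70% of its speed; a pose out of reach is approached as far as the arm can. A call is refused whole if a number of a shift passes 4.17 or a number of a turn 0.125, either way. A call with a gripper value outside its range is refused whole. "grip" is the finger opening in cm, from 0 to 8.76, set as the call begins (left out, the last holds). The fingers move at their own pace and stop on an object; the grip force is fixed at half the most. Time passes only in rows, so rows that do not move let the fingers close. It gives the time, the measured TCP pose, the force and the opening at its end, in the units of the state.
- ctrl.get_obs(): the state, without advancing time (a new reading comes with each control period).
- ctrl.snapshot(name): name is "scene" or "top" or "wrist"; returns a dict with "frame" (420x560x3 uint8, red, green, blue), "K" (3x3 intrinsics, pixels), "k1" (the pictures are not rectified: a ray, as slopes to the right and down, at radius r is drawn at 1 + k1 r^2 times it, then the intrinsics apply), "eye" and "attitude" of the camera in the world. Camera axes: x right, y up, looking along -z (the intrinsics and any distortion apply to the point x, -y, -z); pixel columns grow to the right and rows downward; lengths in m; the calibration is good to about 2 mm. A picture is of the moment at which its call begins. There is no depth.
- ctrl.close_job(): hands the job in, once; it reports no verdict.
Trained networks look in a picture, given as the dict that the camera call returned (one of the last four; its "shot" number tells which), for a name from the list of things; names that differ only in an ending like _2 or _b are one class to them, and where a whole thing is asked for, a point or a joint stands for the part that bears it (a point fixed in the world has none). Each returns a list of dicts, best first, with "confidence" (0 to 1); they miss things now and then, are a little off and sometimes report something else, mostly with a low value. They report only what shows in the picture. A call takes as long as a camera call. They do not tell look-alikes from the thing itself.
- ctrl.spot_in(label, picture): "point" ([x, y, z] in m, in world coordinates, good to about 4 mm: the middle of the surface that is visible of it).
- ctrl.outline_of(label, picture): "pixels" (420x560 bool, what is visible of it).
- ctrl.place_of(label, picture): "point" ([x, y, z] in m, in world coordinates, good to about 4 mm: a listed point, or the origin of a listed thing).
The state is a dict: "clock": time; "joint_pos": joint angles; "qvel": joint speeds; "tau": joint torques, N m; "tool_pos": TCP position; "orientation": TCP orientation; "force": force on the tool from outside, world axes, zero at the start; "moment": the same for the moment, N m; "opening": finger opening in m.
Only numpy, scipy, OpenCV 4.12 (cv2) and the standard library are available. Lean on these libraries where they do the work, as an engineer would, in place of code of your own. Each camera call takes 0.05 s, during which the arm holds its last target.

## Working session

There is one attempt and no reset: what is moved stays moved. The work goes in short steps, Python scripts to look and compute and a tool call to move; the robot and the scene stay as the last step left them, time stands still between calls to the robot, and variables do not carry over. Pictures are saved under pics/ and viewed, and the job is handed in when it is done.

Besides the shell and the picture viewer there is one more tool, called in YAML: its name, and indented under it one key for each argument. servo_tool: Moves the arm, as the interface text tells. Its arguments: {"type":"object","properties":{"rows":{"type":"string"},"grip":{"type":"number"}},"required":["rows"]}

```bash
ls; mkdir -p pics; cat > h.py <<'E'
import numpy as np, cv2
from scipy.spatial.transform import Rotation as R
from plant import ctrl
def snap(n,fn=None):
    p=ctrl.snapshot(n)
    if fn: cv2.imwrite('pics/'+fn+'.png',p['frame'][:,:,::-1])
    return p
def att(p):
    a=np.array(p['attitude'],float)
    return a if a.shape==(3,3) else (R.from_euler('xyz',a,degrees=True).as_matrix() if a.size==3 else R.from_quat(a).as_matrix())
def proj(p,X):
    X=np.atleast_2d(X); c=(X-np.array(p['eye']))@att(p)
    K=np.array(p['K']); s=np.c_[c[:,0]/-c[:,2],-c[:,1]/-c[:,2]]
    s=s*(1+p['k1']*(s**2).sum(1,keepdims=True))
    return s@np.diag([K[0,0],K[1,1]])+K[:2,2]
def ray(p,uv,z):
    K=np.array(p['K']); d=np.array([(uv[0]-K[0,2])/K[0,0],(uv[1]-K[1,2])/K[1,1]]);s=d.copy()
    for _ in range(20): s=d/(1+p['k1']*(s@s))
    v=att(p)@np.array([s[0],-s[1],-1]); e=np.array(p['eye'])
    return e+v*(z-e[2])/v[2]
E
python3 - <<'E'
from h import *
for n in ['scene','top','wrist']:
    p=snap(n,n+'0'); print(n,p['K'],p['k1'],p['eye'],p['attitude'])
    for l in ['wide_collar','narrow_collar','post_foot','button_top','gauge_arm','pointer','index_mark','gauge']:
        print(l,[(np.round(d['point'],3),round(d['confidence'],2)) for d in ctrl.place_of(l,p)])
print(ctrl.get_obs(),ctrl.hold_point_z)
E
```

```text
pics
scene [[516.49333943   0.         277.67042915]
 [  0.         516.49333943 211.70970912]
 [  0.           0.           1.        ]] -0.10117287963890753 [ 0.86760521 -0.6263997   1.00228826] [34.53278615 -0.29134656 33.58046294]
wide_collar [(array([ 0.537, -0.296, -0.001]), 0.77)]
narrow_collar [(array([ 0.346, -0.224,  0.001]), 0.78), (array([ 0.446, -0.222, -0.001]), 0.7), (array([ 0.386, -0.301,  0.001]), 0.61)]
post_foot [(array([ 0.514, -0.07 ,  0.01 ]), 0.75)]
button_top [(array([0.513, 0.033, 0.059]), 0.65)]
gauge_arm [(array([0.505, 0.159, 0.076]), 0.71)]
pointer [(array([0.54 , 0.163, 0.03 ]), 0.81), (array([ 0.647, -0.065,  0.004]), 0.64), (array([ 0.515, -0.073,  0.01 ]), 0.38)]
index_mark [(array([0.539, 0.244, 0.029]), 0.58)]
gauge [(array([0.509, 0.061, 0.002]), 0.72), (array([ 0.657,  0.073, -0.003]), 0.56)]
top [[467.88663277   0.         283.99796779]
 [  0.         467.88663277 208.70860746]
 [  0.           0.           1.        ]] -0.1357717239070559 [ 0.45785403 -0.09174397  1.11112057] [  4.21428094   0.92741076 -88.20714237]
wide_collar [(array([ 0.531,
[... 1005 characters left out ...]
 []
pointer []
index_mark []
gauge []
{'clock': 1.35, 'joint_pos': array([-5.35655405e+01,  2.05455330e+01,  6.83275960e-01,  1.51344247e-03,
       -7.01363349e+01, -1.65053567e+01]), 'qvel': array([-0.04715618, -0.12196289,  0.12955368, -0.07220043, -0.10973702,
        0.07036453]), 'tau': array([-9.38622761e-04, -5.82384038e+01,  2.93307263e+01,  7.00279221e+00,
        1.24227052e-02, -2.92588516e-05]), 'tool_pos': array([ 0.23003542, -0.63458413,  0.22658538]), 'orientation': array([-1.79999035e+02,  1.75442606e-03,  1.09929617e+02]), 'force': array([-0.09492172,  0.75652468,  0.58669473]), 'moment': array([ 0.08155355, -0.04425099, -0.00973911]), 'opening': 0.08777688424633087} 0.0188
```

View pics/scene0.png

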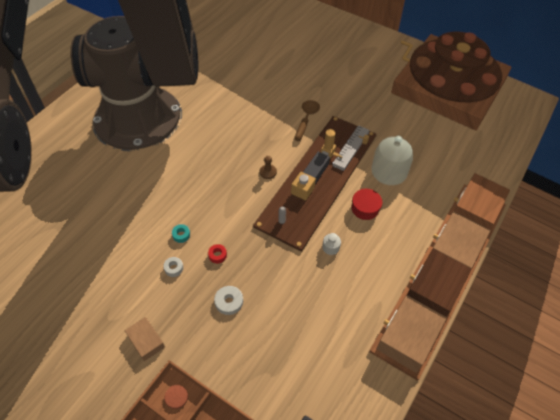

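View pics/top0.png

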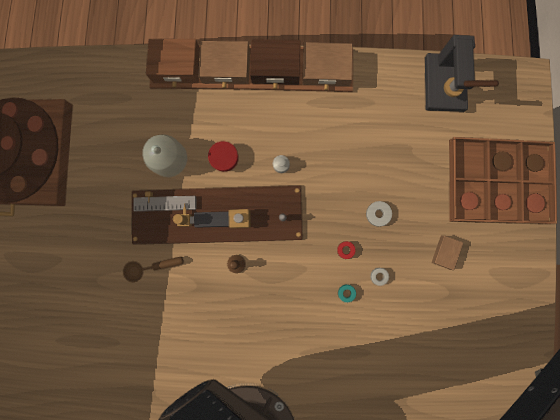

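```bash
python3 - <<'E'
import cv2,numpy as np
t=cv2.imread('pics/top0.png');s=cv2.imread('pics/scene0.png')
a=cv2.resize(t[195:310,320:460],None,fx=5,fy=5,interpolation=cv2.INTER_CUBIC); cv2.imwrite('pics/c1.png',a)
a=cv2.resize(t[175:255,120:320],None,fx=4,fy=4,interpolation=cv2.INTER_CUBIC); cv2.imwrite('pics/c2.png',a)
a=cv2.resize(s[110:260,240:390],None,fx=4,fy=4,interpolation=cv2.INTER_CUBIC); cv2.imwrite('pics/c3.png',a)
E
```

```text
(no output)
```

View pics/c1.png

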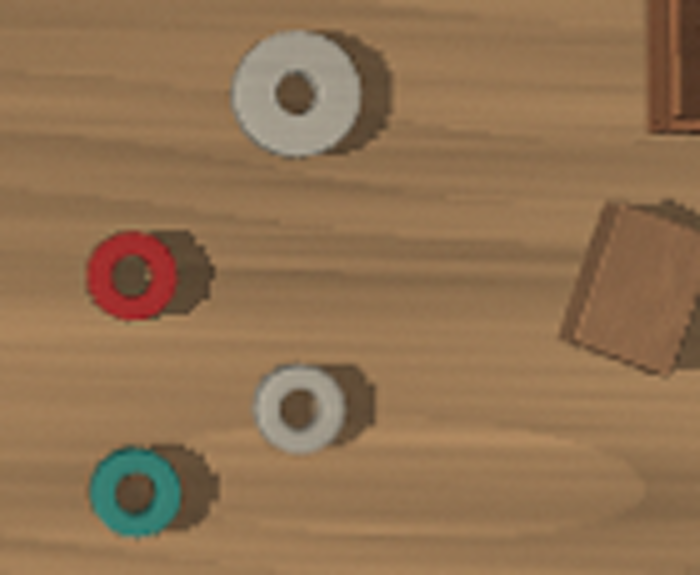

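View pics/c2.png

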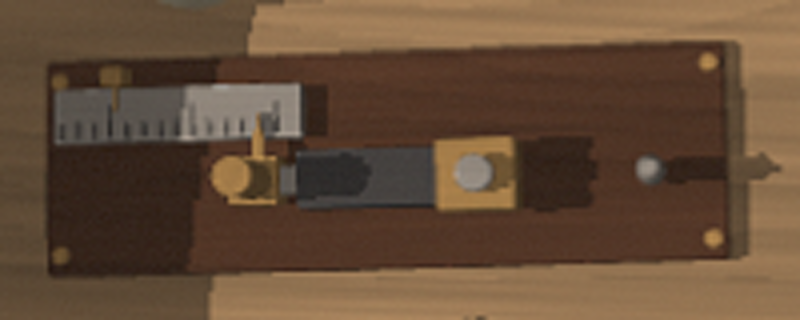

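View pics/c3.png

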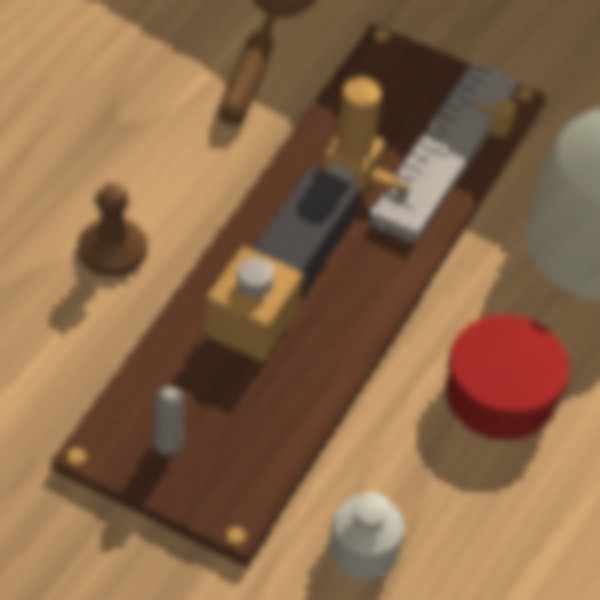

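The top view shows the wide pewter collar at (379,214). The three narrow-size rings are pewter (380,277), red (346,250) and turquoise (347,293). The pewter one at (380,277) is the real narrow collar, because the other two are the coloured look-alikes.

```bash
python3 - <<'E'
from h import *
p=snap('top'); q=snap('scene')
f=p['frame'].astype(int)
# refine collar centres: grey mask
def blob(P,uv,w):
    f=P['frame'][int(uv[1])-w:int(uv[1])+w,int(uv[0])-w:int(uv[0])+w].astype(np.uint8)
    hsv=cv2.cvtColor(f,cv2.COLOR_RGB2HSV); m=((hsv[...,1]<45)&(hsv[...,2]>110)).astype(np.uint8)
    c=max(cv2.findContours(m,cv2.RETR_EXTERNAL,cv2.CHAIN_APPROX_NONE)[0],key=cv2.contourArea)
    e=cv2.minEnclosingCircle(c); return np.array(e[0])+[int(uv[0])-w,int(uv[1])-w],e[1]
for n,uv in [('wide',(379.4,213.6)),('narrow',(380,276.6))]:
    c,r=blob(p,uv,22); print(n,c,r,ray(p,c,.018).round(4))
g=lambda a:(a[0]/4+120-.4,a[1]/4+175-.4)
C=np.array([ray(p,g(a),.012) for a in [(48,64),(725,43),(728,258),(48,275)]]);print(C.round(4))
for n,a,z in [('post',(650,164),.062),('button',(472,171),.062),('knob',(231,176),.095),('idx',(115,108),.028),('ptr',(259,116),.028)]: print(n,ray(p,g(a),z).round(4))
# fit frame
M=np.array([[77,235],[77,-175],[-53,-175],[-53,235]])/1e3
a=M-M.mean(0);b=C[:,:2]-C[:,:2].mean(0)
th=np.arctan2((a[:,0]*b[:,1]-a[:,1]*b[:,0]).sum(),(a*b).sum());Rm=np.array([[np.cos(th),-np.sin(th)],[np.sin(th),np.cos(th)]])
t=C[:,:2].mean(0)-Rm@M.mean(0);print(np.degrees(th),t,'post',Rm@[0,-.13]+t,'btn',Rm@[0,-.03]+t,'resid',(C[:,:2]-(M@Rm.T+t)).round(4))
P=lambda u,z:np.r_[Rm@u+t,z]
# check in scene
h=lambda a:(a[0]/4+240-.4,a[1]/4+110-.4)
for n,a,z in [('post',(171,392),.062),('button',(254,271),.062),('knob',(361,88),.095),('idx',(478,104),.028),('ptr',(405,187),.028)]: print('scene',n,ray(q,h(a),z).round(4))
for l in ['post_foot','narrow_collar','wide_collar','index_mark','gauge_arm','pointer','button_top']:
  for P_ in (p,q): print(l,[(np.round(d['point'],4),round(d['confidence'],2)) for d in ctrl.place_of(l,P_)][:3])
E
```

```text
wide [378.61038971 213.33766174] 12.719584465026855 [ 0.5336 -0.2938  0.018 ]
narrow [379.23170662 276.28048706] 8.861398696899414 [ 0.3867 -0.2983  0.018 ]
[[ 0.571   0.2974  0.012 ]
 [ 0.5948 -0.1095  0.012 ]
 [ 0.4681 -0.1149  0.012 ]
 [ 0.4442  0.2905  0.012 ]]
post [ 0.519  -0.0686  0.062 ]
button [0.5119 0.0315 0.062 ]
knob [0.5033 0.1607 0.095 ]
idx [0.5443 0.2492 0.028 ]
ptr [0.5421 0.1624 0.028 ]
3.307788121650551 [0.50926561 0.06021634] post [ 0.51676657 -0.06956708] btn [0.5109966  0.03026632] resid [[-0.0016 -0.0019]
 [-0.0014  0.0005]
 [ 0.0016  0.0026]
 [ 0.0014 -0.0013]]
scene post [ 0.5162 -0.0697  0.062 ]
scene button [0.5092 0.0286 0.062 ]
scene knob [0.5011 0.1602 0.095 ]
scene idx [0.5434 0.2484 0.028 ]
scene ptr [0.539 0.161 0.028]
post_foot [(array([ 0.5207, -0.0697,  0.0093]), 0.86)]
post_foot [(array([ 0.5148, -0.0708,  0.0096]), 0.76), (array([0.3899, 0.2332, 0.002 ]), 0.73)]
narrow_collar [(array([ 0.4411, -0.2265,  0.0044]), 0.67), (array([ 0.3888, -0.2976, -0.0027]), 0.66), (array([ 0.3475, -0.2223, -0.0008]), 0.64)]
narrow_collar [(array([ 0.4422, -0.2204, -0.0016]), 0.81), (array([ 0.3864, -0.2999,  0.0014]), 0.69), (array([ 0.3435, -0.223 , -0.0006]), 0.6)]
wide_collar [(array([ 0.5327, -0.299 ,  0.001 ]), 0.87)]
wide_collar [(array([ 0.5366, -0.2944, -0.    ]), 0.95), (array([0.5091, 0.0322, 0.061 ]), 0.32)]
index_mark [(array([0.5389, 0.2447, 0.029 ]), 0.57)]
index_mark [(array([0.54  , 0.242 , 0.0304]), 0.61)]
gauge_arm [(array([0.5042, 0.1596, 0.0766]), 0.56)]
gauge_arm [(array([0.5037, 0.159 , 0.0744]), 0.7)]
pointer [(array([0.5455, 0.1635, 0.0278]), 0.52), (array([0.5404, 0.2474, 0.03  ]), 0.51)]
pointer [(array([0.5434, 0.165 , 0.0298]), 0.8)]
button_top [(array([0.5075, 0.0294, 0.0594]), 0.6)]
button_top [(array([0.5074, 0.03  , 0.0615]), 0.52)]
```

```bash
cat >> h.py <<'E'
def plan(pos,yaw=None,step=4.0,n=5,rmax=0.12,tilt=True):
    o=ctrl.get_obs(); p=np.array(o['tool_pos']); r=R.from_euler('xyz',o['orientation'],degrees=True)
    if yaw is None: yaw=o['orientation'][2]
    tr=R.from_euler('xyz',[180,0,yaw],degrees=True); pos=np.array(pos)
    rows=[]
    for i in range(n):
        d=r.inv().apply(pos-p)*100; m=np.linalg.norm(d); 
        if m>step: d*=step/m
        w=(r.inv()*tr).as_rotvec(); a=np.linalg.norm(w)
        if a>rmax: w*=rmax/a
        d=d.round(2);w=w.round(3); 
        if abs(d).max()<.005 and abs(w).max()<.0015: break
        rows.append(' '.join('%g'%v for v in np.r_[d,w]))
        p=p+r.apply(d/100); r=r*R.from_rotvec(w)
    print('; '.join(rows)); print('pred',p.round(4),r.as_euler('xyz',degrees=True).round(2),'now',np.array(o['tool_pos']).round(4),np.round(o['orientation'],2),'F',np.round(o['force'],1),'op',round(o['opening'],4),'t',round(o['clock'],2))
E
python3 -c "
from h import *
plan([.534,-.295,.2],183.3,n=14)"
```

```text
1.89 3.52 0.23 0 -0 -0.12; 1.45 3.72 0.23 0 -0 -0.12; 1 3.87 0.23 0 -0 -0.12; 0.53 3.96 0.23 0 -0 -0.12; 0.05 3.99 0.23 0 -0 -0.12; -0.43 3.97 0.23 0 -0 -0.12; -0.9 3.89 0.24 0 -0 -0.12; -1.36 3.76 0.23 0 -0 -0.12; -1.8 3.57 0.24 0 -0 -0.12; -2.21 3.33 0.23 0 -0 -0.12; -2.59 3.04 0.24 0 -0 -0.081; -1.16 1.15 0.09 0 -0 0
pred [ 0.534 -0.295  0.2  ] [ 180.     -0.   -176.68] now [ 0.23   -0.6346  0.2265] [-180.     -0.    109.93] F [-0.4 -0.2  0.1] op 0.0876 t 2.15
```

servo_tool:
  rows: "1.89 3.52 0.23 0 0 -0.12; 1.45 3.72 0.23 0 0 -0.12; 1 3.87 0.23 0 0 -0.12; 0.53 3.96 0.23 0 0 -0.12; 0.05 3.99 0.23 0 0 -0.12"
  grip: 8.76

```text
clock: 2.57
tool_pos: [0.3614, -0.4862, 0.2134]
orientation: [-179.9, -0.0, 144.9]
force: [1.4, -0.6, 0.4]
opening: 0.0879
```

servo_tool:
  rows: "-0.43 3.97 0.23 0 0 -0.12; -0.9 3.89 0.24 0 0 -0.12; -1.36 3.76 0.23 0 0 -0.12; -1.8 3.57 0.24 0 0 -0.12; -2.21 3.33 0.23 0 0 -0.12"

```text
clock: 2.98
tool_pos: [0.4961, -0.3272, 0.2024]
orientation: [-179.9, 0.1, -179.3]
force: [0.5, -0.7, -0.5]
opening: 0.0875
```

```bash
python3 -c "
from h import *
plan([.534,-.295,.17],183.3,n=8)"
```

```text
-2.58 2.14 2.18 -0.003 0.001 -0.045; -1.3 0.98 1.06 0 -0 0
pred [ 0.534 -0.295  0.17 ] [ 179.97   -0.   -176.69] now [ 0.4961 -0.3272  0.2024] [-1.7986e+02  6.0000e-02 -1.7927e+02] F [ 0.5 -0.7 -0.5] op 0.0875 t 2.98
```

servo_tool:
  rows: "-2.58 2.14 2.18 -0.003 0.001 -0.045; -1.3 1 1.1 0 0 0; 0 0 0 0 0 0"

```text
clock: 3.23
tool_pos: [0.5409, -0.2871, 0.17]
orientation: [-180.0, 0.3, -175.6]
force: [-0.4, -0.2, -0.0]
opening: 0.0876
```

```bash
python3 -c "
from h import *
p=snap('wrist','w1'); print(p['eye'],p['attitude'],proj(p,[[.534,-.295,.018],ctrl.get_obs()['tool_pos']]))
plan([.534,-.295,.17],183.3,n=3)
for l in ['wide_collar']: print([(d['point'],d['confidence']) for d in ctrl.place_of(l,p)])
"
```

```text
[ 0.5471206  -0.37106464  0.32735301] [ -17.73792576    0.29082196 -175.63185651] [[289.46808572 188.04474179]
 [283.63994994 263.0894046 ]]
0.66 -0.66 0.05 -0.001 0.004 0.018
pred [ 0.534 -0.295  0.17 ] [ 1.7998e+02  2.0000e-02 -1.7670e+02] now [ 0.5401 -0.2879  0.1705] [-179.96    0.25 -175.67] F [-0.2 -0.8 -1.3] op 0.0879 t 3.28
[]
```

View pics/w1.png

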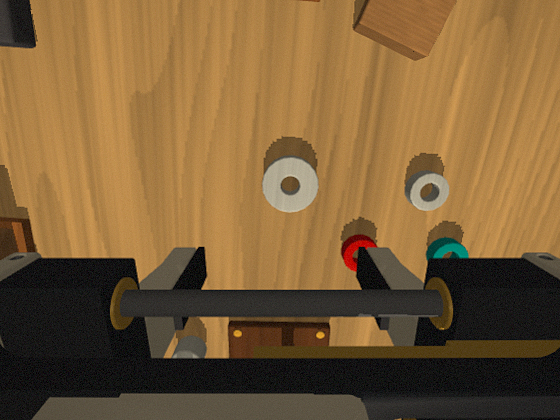

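```bash
cat >> h.py <<'E'
def grey(P,uv,w,z,smax=45,vmin=110):
    x0,y0=int(uv[0])-w,int(uv[1])-w
    f=P['frame'][max(y0,0):y0+2*w,max(x0,0):x0+2*w]
    hsv=cv2.cvtColor(np.ascontiguousarray(f),cv2.COLOR_RGB2HSV); m=((hsv[...,1]<smax)&(hsv[...,2]>vmin)).astype(np.uint8)
    c=max(cv2.findContours(m,cv2.RETR_EXTERNAL,cv2.CHAIN_APPROX_NONE)[0],key=cv2.contourArea)
    e=cv2.fitEllipse(c); c=np.array(e[0])+[max(x0,0),max(y0,0)]
    return c,e[1],ray(P,c,z)
E
python3 -c "
from h import *
p=snap('wrist')
print(grey(p,(290,184),40,.018)); print(grey(p,(427,190),35,.018)); print(p['eye'])
plan([.534,-.295,.17],183.3,n=3)
"
```

```text
(array([288.31515121, 184.54600525]), (45.83024978637695, 47.29553985595703), array([ 0.53396901, -0.30032538,  0.018     ]))
(array([426.15877151, 192.78505707]), (30.62743377685547, 34.99811935424805), array([ 0.38786873, -0.302458  ,  0.018     ]))
[ 0.54541079 -0.37292899  0.32875491]
0.54 -0.47 0.2 -0.002 0.006 0.015
pred [ 0.534 -0.295  0.17 ] [ 1.7998e+02 -1.0000e-02 -1.7669e+02] now [ 0.539  -0.2899  0.172 ] [-179.9     0.33 -175.83] F [-1.  -0.6  0.4] op 0.0877 t 3.38
```

```bash
python3 -c "
from h import *
plan([.534,-.297,.08],183.3,step=3,n=5)
"
```

```text
0.2 -0.21 2.99 -0.002 0.006 0.015; 0.17 -0.22 2.99 0 -0 0; 0.18 -0.22 2.99 0 -0 0; 0.01 -0.02 0.23 0 -0 0
pred [ 0.534 -0.297  0.08 ] [ 1.7998e+02 -1.0000e-02 -1.7669e+02] now [ 0.539  -0.2899  0.172 ] [-179.9     0.33 -175.83] F [-1.  -0.6  0.4] op 0.0877 t 3.38
```

servo_tool:
  rows: "0.2 -0.2 3 -0.002 0.006 0.015; 0.17 -0.22 3 0 0 0; 0.18 -0.22 3 0 0 0; 0 0 0 0 0 0; 0 0 0 0 0 0"

```text
clock: 3.8
tool_pos: [0.5339, -0.3037, 0.0868]
orientation: [-179.8, 0.6, -177.2]
force: [1.0, -0.2, 1.1]
opening: 0.088
```

```bash
python3 -c "
from h import *
p=snap('wrist','w2'); print(p['eye'],proj(p,[[.534,-.297,.018],[.534,-.267,.018],[.534,-.327,.018],[.564,-.297,.018],[.504,-.297,.018],ctrl.get_obs()['tool_pos']]))
plan([.534,-.297,.08],183.3,n=3)
"
```

```text
[ 0.53715136 -0.38720583  0.24446611] [[282.18086454 230.33887278]
 [280.33886823 263.86991466]
 [284.16531409 194.20784685]
 [244.80619715 228.45649949]
 [319.50446189 232.21480911]
 [282.77618385 264.0227649 ]]
-0.07 0.64 0.67 -0.004 0.009 -0.008
pred [ 0.534 -0.297  0.08 ] [ 1.7999e+02  2.0000e-02 -1.7672e+02] now [ 0.5335 -0.3034  0.0867] [-179.78    0.53 -177.17] F [-1.   0.2 -0.9] op 0.0875 t 3.85
```

View pics/w2.png

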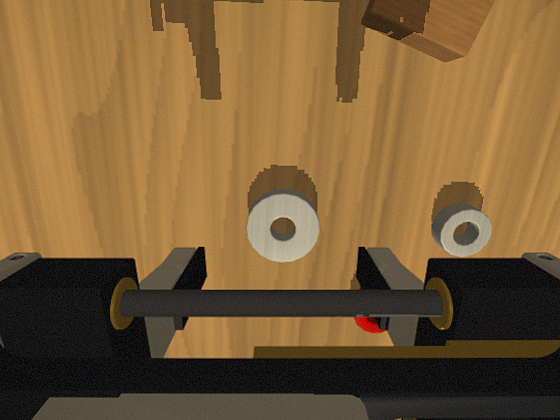

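```bash
python3 -c "
from h import *
plan([.5335,-.299,.03],183.3,step=2,n=5)
"
```

```text
0.01 0.16 1.99 -0.004 0.009 -0.008; -0.01 0.16 1.99 0 0 -0; -0 0.13 1.69 0 0 -0
pred [ 0.5335 -0.299   0.03  ] [ 1.7999e+02  2.0000e-02 -1.7672e+02] now [ 0.5335 -0.3034  0.0867] [-179.78    0.53 -177.17] F [-1.   0.2 -0.9] op 0.0875 t 3.85
```

servo_tool:
  rows: "0 0.16 2 -0.004 0.009 -0.008; 0 0.16 2 0 0 0; 0 0.1 1.5 0 0 0; 0 0 0 0 0 0; 0 0 0 0 0 0"

```text
clock: 4.27
tool_pos: [0.5392, -0.3039, 0.0425]
orientation: [-179.7, 0.9, -176.8]
force: [-0.5, -0.2, 0.8]
opening: 0.0875
```

```bash
python3 -c "
from h import *
plan([.5335,-.299,.004],183.3,step=1.2,n=5)
"
```

```text
0.18 0.17 1.17 -0.006 0.015 -0.002; 0.17 0.16 1.18 0 -0 -0; 0.17 0.16 1.18 0 -0 -0; 0.04 0.04 0.32 0 -0 -0
pred [ 0.5335 -0.299   0.004 ] [ 180.     -0.   -176.72] now [ 0.5392 -0.3039  0.0425] [-179.66    0.86 -176.83] F [-0.5 -0.2  0.8] op 0.0875 t 4.27
```

servo_tool:
  rows: "0.2 0.2 1.2 -0.006 0.015 0; 0.17 0.16 1.2 -0.003 0.008 0; 0.1 0.1 0.8 0 0.004 0"

```text
clock: 4.52
tool_pos: [0.5383, -0.3012, 0.0158]
orientation: [180.0, -0.2, -176.8]
force: [-0.1, -0.1, 1.1]
opening: 0.088
```

```bash
python3 -c "
from h import *
plan([.5335,-.299,.004],183.3,step=1.2,n=5)
"
```

```text
0.43 0.23 1.1 0 -0.004 -0.002; 0.04 0.02 0.08 0 0 -0
pred [ 0.5335 -0.299   0.004 ] [ 1.7999e+02  2.0000e-02 -1.7672e+02] now [ 0.5383 -0.3012  0.0158] [ 179.99   -0.21 -176.83] F [-0.1 -0.1  1.1] op 0.088 t 4.52
```

servo_tool:
  rows: "0.5 0.23 0.6 0 -0.003 0; 0.2 0.1 0.4 0 0 0; 0 0 0 0 0 0"

```text
clock: 4.77
tool_pos: [0.5295, -0.2975, 0.003]
orientation: [179.9, -0.2, -176.8]
force: [-0.1, -0.7, 0.3]
opening: 0.0877
```

```bash
python3 -c "
from h import *
plan([.5335,-.299,.004],183.3,step=1.2,n=5)
"
```

```text
-0.39 -0.17 -0.1 0.001 -0.003 -0.002
pred [ 0.5335 -0.299   0.004 ] [ 1.8000e+02 -2.0000e-02 -1.7672e+02] now [ 0.5295 -0.2975  0.003 ] [ 179.94   -0.19 -176.84] F [-0.1 -0.7  0.3] op 0.0877 t 4.77
```

servo_tool:
  rows: "-0.3 -0.12 -0.05 0 0 0; 0 0 0 0 0 0; 0 0 0 0 0 0"

```text
clock: 5.02
tool_pos: [0.5325, -0.2985, 0.0035]
orientation: [179.9, -0.2, -176.8]
force: [-0.3, 0.1, 0.9]
opening: 0.0879
```

servo_tool:
  rows: "0 0 0 0 0 0; 0 0 0 0 0 0; 0 0 0 0 0 0; 0 0 0 0 0 0; 0 0 0 0 0 0"
  grip: 5

```text
clock: 5.43
tool_pos: [0.5336, -0.2989, 0.0046]
orientation: [180.0, -0.1, -176.8]
force: [-0.9, -0.7, -0.6]
opening: 0.0599
```

```bash
python3 -c "
from h import *
p=snap('wrist','w3')
plan([.5335,-.299,.004],183.3,step=1.2,n=5)
"
```

```text
0 -0.02 0.06 0 -0.002 -0.002
pred [ 0.5335 -0.299   0.004 ] [ 179.98    0.   -176.69] now [ 0.5335 -0.2988  0.0046] [ 1.7998e+02 -1.1000e-01 -1.7680e+02] F [-0.7  0.7  1.4] op 0.0582 t 5.48
```

View pics/w3.png

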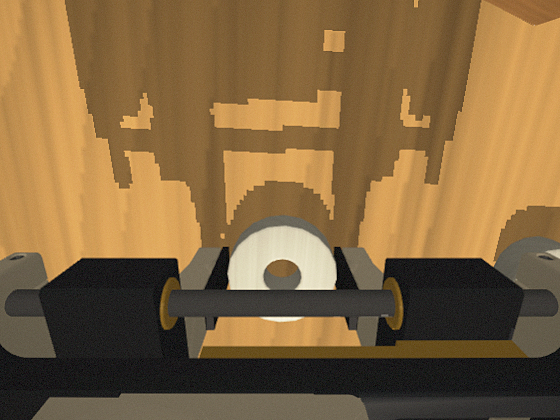

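```bash
python3 - <<'E'
from h import *
import cv2
p=snap('wrist','w3b'); o=ctrl.get_obs(); t=np.array(o['tool_pos']);r=R.from_euler('xyz',o['orientation'],degrees=True)
top=t+[0,0,.018-t[2]]
print(proj(p,[top]), t)
f=p['frame'][240:300,240:330]; print(cv2.imwrite('pics/w3c.png',cv2.resize(f[:,:,::-1],None,fx=7,fy=7,interpolation=cv2.INTER_NEAREST)))
for dy in (-.004,-.002,0,.002,.004): 
    print(dy,proj(p,[top+[0,dy,0],top+[0,dy+.01,0],top+[0,dy-.01,0],top+[0,dy-.03,0]]).round(1).tolist())
E
```

```text
[[282.29084419 275.65618536]] [ 0.53351972 -0.29887318  0.00463636]
True
-0.004 [[282.7, 269.0], [281.7, 285.4], [283.8, 252.0], [286.2, 216.0]]
-0.002 [[282.5, 272.4], [281.4, 288.6], [283.6, 255.5], [285.9, 219.7]]
0 [[282.3, 275.7], [281.2, 291.8], [283.4, 258.9], [285.7, 223.4]]
0.002 [[282.1, 278.9], [281.0, 294.9], [283.2, 262.3], [285.4, 227.1]]
0.004 [[281.9, 282.2], [280.8, 298.1], [282.9, 265.7], [285.2, 230.7]]
```

View pics/w3c.png

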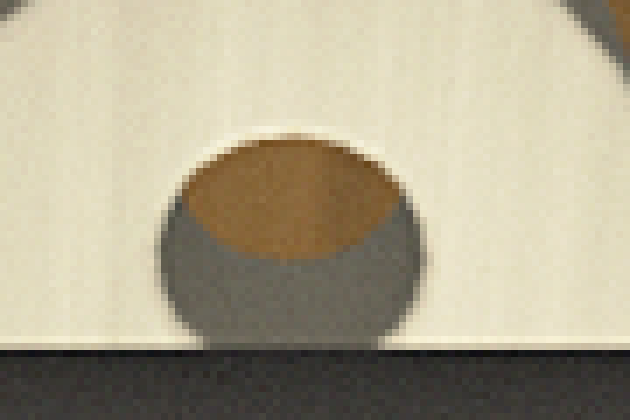

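servo_tool:
  rows: "0 0 -1 0 0 0; 0 0 -2.5 0 0 0; 0.2 1 -3 0 0 0; 0.3 3 -3 0 0 0; 0.4 4 -2 0 0 0"

```text
clock: 5.95
tool_pos: [0.516, -0.223, 0.1166]
orientation: [179.7, -1.0, -177.2]
force: [1.9, 1.3, -1.8]
opening: 0.0583
```

```bash
python3 -c "
from h import *
plan([.517,-.01,.16],183.3,step=4,n=9)
"
```

```text
-0.2 3.92 -0.78 0.005 -0.017 -0.009; -0.24 3.91 -0.8 -0 -0 -0; -0.24 3.91 -0.8 -0 -0 -0; -0.25 3.91 -0.8 -0 -0 -0; -0.24 3.91 -0.8 -0 -0 -0; -0.11 1.71 -0.35 -0 -0 -0
pred [ 0.517 -0.01   0.16 ] [-1.7997e+02 -1.0000e-02 -1.7671e+02] now [ 0.516  -0.223   0.1166] [ 179.74   -0.99 -177.22] F [ 1.9  1.3 -1.8] op 0.0583 t 5.95
```

servo_tool:
  rows: "-0.2 3.9 -0.8 0.005 -0.017 -0.009; -0.24 3.9 -0.8 0 0 0; -0.24 3.9 -0.8 0 0 0; -0.25 3.9 -0.8 0 0 0; -0.24 3 -0.6 0 0 0"

```text
clock: 6.37
tool_pos: [0.5151, -0.0297, 0.1632]
orientation: [180.0, 0.4, -177.0]
force: [1.5, -0.0, -3.6]
opening: 0.0585
```

servo_tool:
  rows: "0 0 0 0 0 0; 0 0 0 0 0 0; 0 0 0 0 0 0; 0 0 0 0 0 0"

```text
clock: 6.7
tool_pos: [0.5147, -0.0237, 0.1665]
orientation: [179.8, 0.6, -176.5]
force: [-1.1, 0.1, -3.6]
opening: 0.0581
```

```bash
python3 -c "
from h import *
p=snap('wrist','w4'); print(p['eye'],proj(p,[[.517,-.07,.062],[.517,-.07,.012]]))
plan([.517,-.01,.16],183.3,step=4,n=9)
for q in (p,snap('wrist')): print([(d['point'],d['confidence']) for d in ctrl.place_of('post_foot',q)])
"
```

```text
[ 0.51877347 -0.10839857  0.32355336] [[283.78309149 156.86987898]
 [283.90658008 149.62312284]]
-0.3 1.39 0.65 0.003 0.011 0.002
pred [ 0.517 -0.01   0.16 ] [-1.800e+02 -2.000e-02 -1.767e+02] now [ 0.5148 -0.024   0.1664] [ 179.83    0.61 -176.58] F [-0.9 -0.6 -3.6] op 0.0587 t 6.75
[([0.5173, -0.0664, 0.0119], 0.6), ([0.5092, 0.0276, 0.0568], 0.2)]
[([0.5135, -0.0694, 0.0102], 0.75), ([0.5428, 0.1629, 0.0294], 0.31)]
```

View pics/w4.png

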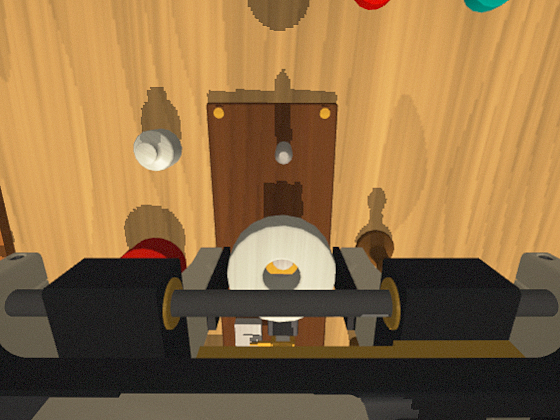

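```bash
python3 - <<'E'
from h import *
i=cv2.imread('pics/w4.png'); cv2.imwrite('pics/w4c.png',cv2.resize(i[85:175,200:345],None,fx=5,fy=5,interpolation=cv2.INTER_CUBIC))
E
```

```text
(no output)
```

View pics/w4c.png

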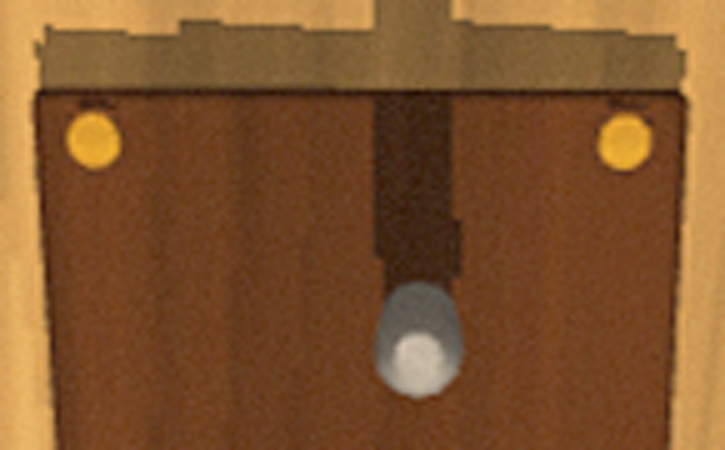

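```bash
python3 -c "
from h import *
plan([.5173,-.071,.09],183.3,step=2.5,n=6)
"
```

```text
0.03 -1.31 2.13 0.003 0.01 0.001; 0.01 -1.31 2.13 -0 0 0; 0.01 -1.31 2.13 -0 0 0; 0 -0.75 1.22 -0 0 0
pred [ 0.5173 -0.071   0.09  ] [-1.7999e+02  2.0000e-02 -1.7668e+02] now [ 0.5149 -0.0243  0.1662] [ 179.84    0.6  -176.62] F [ 0.6  0.1 -3.2] op 0.0581 t 6.9
```

servo_tool:
  rows: "0 -1.7 1.5 0.003 0.01 0; 0 -1.6 2.1 0 0 0; 0 -1.2 2.1 0 0 0; 0 0 0.5 0 0 0; 0 0 0 0 0 0"

```text
clock: 7.32
tool_pos: [0.5188, -0.0739, 0.1023]
orientation: [-180.0, 0.1, -176.9]
force: [0.6, 0.0, -2.1]
opening: 0.058
```

```bash
python3 -c "
from h import *
plan([.5173,-.071,.08],183.3,step=2.5,n=6)
"
```

```text
0.13 0.3 2.23 -0 0.002 -0.003
pred [ 0.5173 -0.071   0.08  ] [-1.7998e+02 -2.0000e-02 -1.7672e+02] now [ 0.5188 -0.0739  0.1023] [-1.7998e+02  9.0000e-02 -1.7689e+02] F [ 0.6  0.  -2.1] op 0.058 t 7.32
```

servo_tool:
  rows: "0.07 0.2 1 0 0.002 0; 0.05 0.1 0.7 0 0 0; 0 0 0 0 0 0; 0 0 0 0 0 0"

```text
clock: 7.65
tool_pos: [0.5181, -0.0707, 0.0848]
orientation: [-180.0, 0.0, -177.0]
force: [1.1, 0.0, -3.3]
opening: 0.0582
```

```bash
python3 -c "
from h import *
p=snap('wrist','w5'); print(proj(p,[[.5173,-.071,.062]]))
i=p['frame'][230:310,220:345,::-1];cv2.imwrite('pics/w5c.png',cv2.resize(i,None,fx=6,fy=6,interpolation=cv2.INTER_CUBIC))
plan([.5173,-.071,.078],183.3,step=2.5,n=6)
"
```

```text
[[283.28260244 246.56777579]]
0.08 -0.03 0.69 -0 0 -0.005
pred [ 0.5173 -0.071   0.078 ] [-1.7997e+02  2.0000e-02 -1.7667e+02] now [ 0.5181 -0.0706  0.0849] [-1.7997e+02  2.0000e-02 -1.7696e+02] F [-0.4  0.  -2.9] op 0.0584 t 7.7
```

View pics/w5c.png

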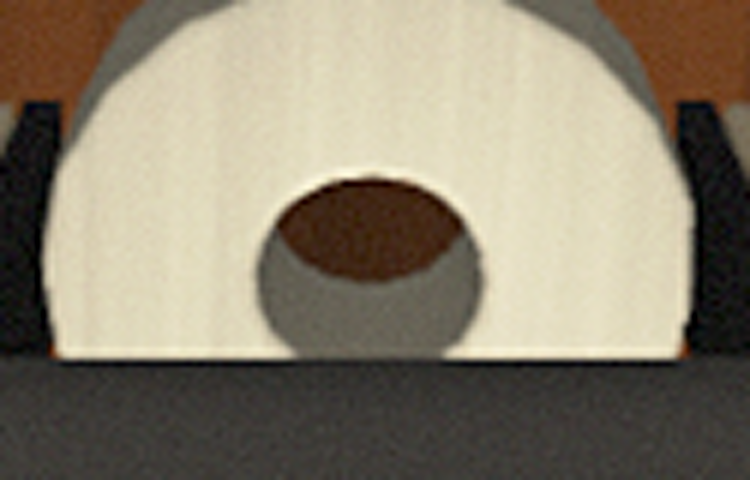

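servo_tool:
  rows: "0.08 -0.03 0.7 0 0 0; 0 0 0.5 0 0 0; 0 0 0 0 0 0"

```text
clock: 7.95
tool_pos: [0.5185, -0.07, 0.0734]
orientation: [-180.0, 0.2, -176.9]
force: [-0.2, -0.0, -3.2]
opening: 0.0582
```

```bash
python3 -c "
from h import *
plan([.5173,-.071,.06],183.3,step=2.5,n=6)
"
```

```text
0.13 -0.1 1.34 -0 0.004 -0.003
pred [ 0.5173 -0.071   0.06  ] [-1.8000e+02 -1.0000e-02 -1.7669e+02] now [ 0.5185 -0.07    0.0734] [-180.      0.21 -176.87] F [-0.2 -0.  -3.2] op 0.0582 t 7.95
```

servo_tool:
  rows: "0.15 -0.1 0.1 0 0.003 0; 0.05 -0.03 0.3 0 0 0; 0 0 0 0 0 0"

```text
clock: 8.2
tool_pos: [0.5165, -0.0713, 0.0691]
orientation: [-180.0, 0.0, -176.8]
force: [0.5, -0.0, -2.4]
opening: 0.0584
```

```bash
python3 -c "
from h import *
plan([.5173,-.071,.06],183.3,step=2.5,n=6)
"
```

```text
-0.08 0.03 0.91 -0 0.001 -0.002
pred [ 0.5173 -0.071   0.06  ] [-1.8000e+02 -2.0000e-02 -1.7672e+02] now [ 0.5165 -0.0713  0.0691] [-1.8000e+02  4.0000e-02 -1.7684e+02] F [ 0.5 -0.  -2.4] op 0.0584 t 8.2
```

servo_tool:
  rows: "-0.04 0.02 0.5 0 0 0; 0 0 0.5 0 0 0; 0 0 0 0 0 0"

```text
clock: 8.45
tool_pos: [0.5172, -0.0711, 0.0584]
orientation: [180.0, 0.1, -176.8]
force: [0.3, 0.4, -3.5]
opening: 0.0581
```

```bash
python3 -c "
from h import *
plan([.5173,-.071,.04],183.3,step=2.5,n=6)
"
```

```text
-0.01 0.01 1.84 0 0.001 -0.003
pred [ 0.5173 -0.071   0.04  ] [ 1.8000e+02  3.0000e-02 -1.7667e+02] now [ 0.5172 -0.0711  0.0584] [ 1.8000e+02  9.0000e-02 -1.7685e+02] F [ 0.3  0.4 -3.5] op 0.0581 t 8.45
```

servo_tool:
  rows: "0 0 0.7 0 0 0; 0 0 0.9 0 0 0; 0 0 0.7 0 0 0; 0 0 0 0 0 0; 0 0 0 0 0 0"

```text
clock: 8.87
tool_pos: [0.5169, -0.0713, 0.0321]
orientation: [-180.0, 0.0, -176.9]
force: [-0.2, -0.5, -3.4]
opening: 0.0583
```

```bash
python3 -c "
from h import *
plan([.5173,-.071,.0165],183.3,step=2.5,n=6)
"
```

```text
-0.04 0.03 1.56 -0 0 -0.003
pred [ 0.5173 -0.071   0.0165] [-1.7999e+02  1.0000e-02 -1.7668e+02] now [ 0.5169 -0.0713  0.0321] [-1.7999e+02  1.0000e-02 -1.7685e+02] F [-0.2 -0.5 -3.4] op 0.0583 t 8.87
```

servo_tool:
  rows: "-0.02 0.02 0.7 0 0 0; 0 0 0.4 0 0 0; 0 0 0.2 0 0 0; 0 0 0 0 0 0"

```text
clock: 9.2
tool_pos: [0.5172, -0.071, 0.0176]
orientation: [-180.0, 0.0, -176.8]
force: [-0.6, -0.1, -3.1]
opening: 0.0581
```

servo_tool:
  rows: "0 0 0.15 0 0 0; 0 0 0.1 0 0 0; 0 0 0 0 0 0"

```text
clock: 9.45
tool_pos: [0.5177, -0.071, 0.0171]
orientation: [-180.0, 0.0, -176.8]
force: [0.3, 0.4, -3.7]
opening: 0.0584
```

servo_tool:
  rows: "0 0 0.1 0 0 0; 0 0 0 0 0 0; 0 0 0 0 0 0; 0 0 0 0 0 0; 0 0 0 0 0 0"
  grip: 8.76

```text
clock: 9.87
tool_pos: [0.5199, -0.0707, 0.0176]
orientation: [-180.0, 0.3, -176.7]
force: [0.4, 0.3, 0.3]
opening: 0.0847
```

servo_tool:
  rows: "0 0 -2 0 0 0; 0 0 -3 0 0 0; 0 0 -3 0 0 0; 0 0 -2 0 0 0; 0 0 0 0 0 0"

```text
clock: 10.28
tool_pos: [0.5182, -0.0713, 0.1199]
orientation: [-179.9, 0.0, -176.7]
force: [0.2, -0.4, 0.4]
opening: 0.0875
```

```bash
python3 -c "
from h import *
p=snap('wrist','w6'); q=snap('scene');i=q['frame'][150:260,240:370,::-1];cv2.imwrite('pics/s6c.png',cv2.resize(i,None,fx=5,fy=5,interpolation=cv2.INTER_CUBIC))
plan([.387,-.300,.1],183.3,step=4,n=8)
"
```

```text
2.16 -3.36 0.27 -0.002 -0.004 -0.001; 2.16 -3.36 0.25 0 0 -0; 2.16 -3.36 0.25 0 0 -0; 2.16 -3.36 0.25 0 0 -0; 2.16 -3.35 0.25 0 0 -0; 2.17 -3.35 0.26 0 0 -0; 1.26 -1.95 0.15 0 0 -0
pred [ 0.387 -0.3    0.1  ] [ 1.7999e+02  3.0000e-02 -1.7673e+02] now [ 0.5165 -0.0713  0.1167] [-179.9    -0.2  -176.78] F [-0.4  0.4  0.2] op 0.0877 t 10.38
```

View pics/w6.png

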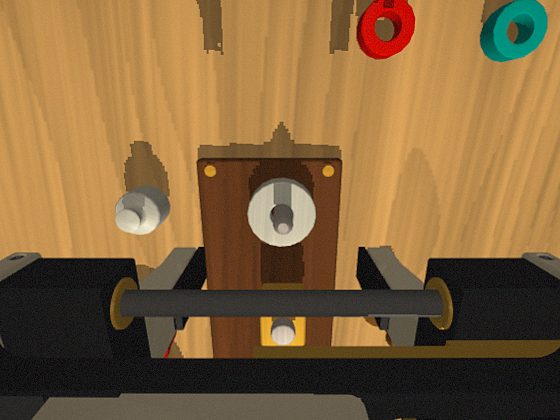

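View pics/s6c.png

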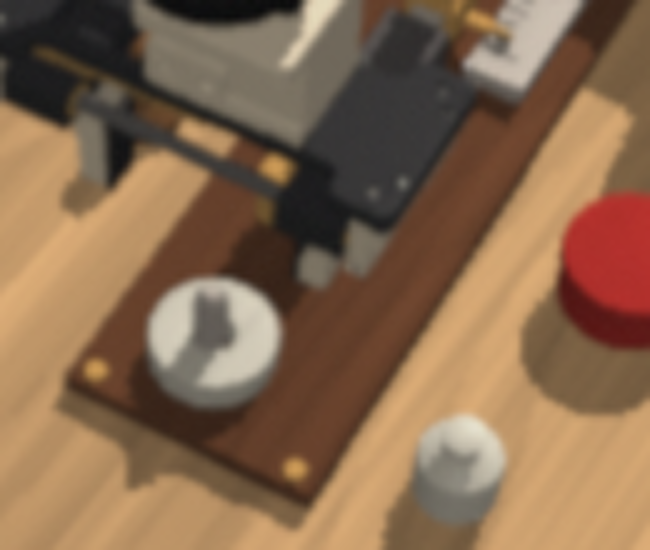

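The wide collar is seated flat around the post, centred at about (283,212) in the wrist view. The red (386,25) and turquoise (513,28) rings haven't moved. The narrow collar is next.

servo_tool:
  rows: "2.16 -3.36 0 -0.002 -0.004 0; 2.16 -3.36 0 0 0 0; 2.16 -3.36 0 0 0 0; 2.16 -3.36 0 0 0 0; 2.1 -3.3 0.5 0 0 0"

```text
clock: 10.8
tool_pos: [0.4177, -0.2445, 0.1072]
orientation: [179.9, -0.1, -176.1]
force: [1.9, -0.5, -0.2]
opening: 0.0877
```

```bash
python3 -c "
from h import *
plan([.387,-.300,.09],183.3,step=3,n=8)
"
```

```text
1.57 -2.43 0.79 0.001 -0.002 0.01; 1.54 -2.45 0.78 0 -0 -0; 0.3 -0.47 0.15 0 -0 -0
pred [ 0.387 -0.3    0.09 ] [ 1.7999e+02 -3.0000e-02 -1.7672e+02] now [ 0.4177 -0.2445  0.1072] [ 1.7993e+02 -1.4000e-01 -1.7614e+02] F [ 1.9 -0.5 -0.2] op 0.0877 t 10.8
```

servo_tool:
  rows: "1.57 -2.43 0.8 0 0 0.01; 1.2 -1.9 0.8 0 0 0; 0 0 0 0 0 0; 0 0 0 0 0 0"

```text
clock: 11.13
tool_pos: [0.3828, -0.295, 0.0846]
orientation: [179.7, -0.7, -177.2]
force: [0.8, 0.3, 0.2]
opening: 0.0876
```

```bash
python3 -c "
from h import *
p=snap('wrist','w7'); print(proj(p,[[.387,-.3,.018],[.387,-.31,.018]]))
plan([.387,-.300,.09],183.3,step=3,n=8)
"
```

```text
[[275.8787601  216.46468176]
 [276.44801196 204.27601311]]
-0.4 -0.57 -0.57 0.006 -0.013 -0.008
pred [ 0.387 -0.3    0.09 ] [-1.7998e+02  1.0000e-02 -1.7671e+02] now [ 0.3827 -0.2944  0.0844] [ 179.68   -0.74 -177.16] F [-0.4  0.4 -0.4] op 0.0877 t 11.18
```

View pics/w7.png

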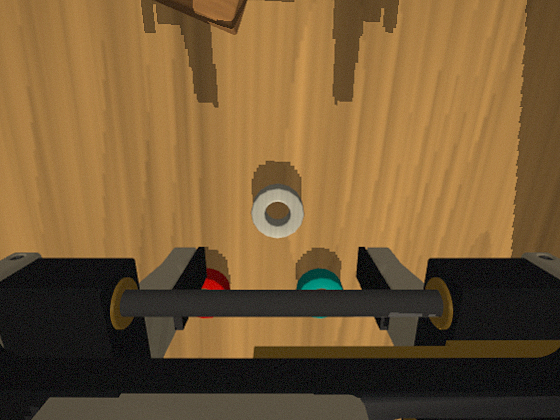

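The narrow pewter collar is at (278,212). The red ring (212,288) and turquoise ring (321,285) sit behind the fingers. The wrist estimate for the collar is about (0.3855, -0.3025).

```bash
python3 -c "
from h import *
plan([.3855,-.3025,.03],183.3,step=2,n=8)
"
```

```text
-0.11 -0.31 1.97 0.006 -0.013 -0.008; -0.09 -0.3 1.98 -0 0 -0; -0.06 -0.22 1.49 -0 0 -0
pred [ 0.3855 -0.3025  0.03  ] [-1.7998e+02  1.0000e-02 -1.7671e+02] now [ 0.3827 -0.2944  0.0844] [ 179.68   -0.74 -177.16] F [-0.4  0.4 -0.4] op 0.0877 t 11.18
```

servo_tool:
  rows: "-0.1 -0.3 1.6 0.006 -0.013 -0.008; -0.1 -0.3 1.6 0 0 0; -0.06 -0.2 1.2 0 0 0; 0 0 0 0 0 0; 0 0 0 0 0 0"

```text
clock: 11.6
tool_pos: [0.3876, -0.2997, 0.038]
orientation: [-180.0, -0.0, -176.5]
force: [0.8, 0.3, -0.7]
opening: 0.0875
```

```bash
python3 -c "
from h import *
p=snap('wrist','w8'); print(proj(p,[[.3855,-.3025,.018],[.3855,-.3125,.018]]))
i=p['frame'][200:300,220:345,::-1];cv2.imwrite('pics/w8c.png',cv2.resize(i,None,fx=6,fy=6,interpolation=cv2.INTER_CUBIC))
plan([.3855,-.3025,.004],183.3,step=1.2,n=8)
"
```

```text
[[285.60911176 245.06273591]
 [286.66945794 230.54420215]]
0.08 -0.09 1.19 -0 0 0.004; 0.08 -0.1 1.19 -0 0 0; 0.06 -0.08 1.02 -0 0 0
pred [ 0.3855 -0.3025  0.004 ] [-179.99    0.   -176.69] now [ 0.3875 -0.2997  0.038 ] [-179.99    0.   -176.46] F [ 0.6 -0.8 -0.4] op 0.0877 t 11.65
```

View pics/w8c.png

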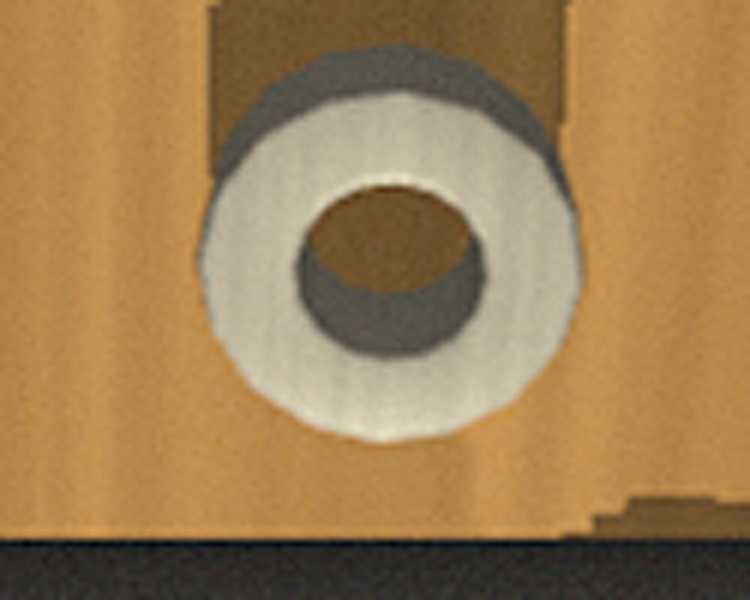

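servo_tool:
  rows: "0.08 -0.1 1.1 0 0 0.004; 0.07 -0.1 1.1 0 0 0; 0 -0.06 0.8 0 0 0; 0 0 0 0 0 0"

```text
clock: 11.98
tool_pos: [0.3898, -0.3014, 0.0103]
orientation: [-179.9, 0.3, -176.5]
force: [-0.8, -1.0, 0.5]
opening: 0.0876
```

```bash
python3 -c "
from h import *
plan([.386,-.3027,.004],183.3,step=1.2,n=8)
"
```

```text
0.39 -0.1 0.63 -0.002 0.005 0.004
pred [ 0.386  -0.3027  0.004 ] [-1.7998e+02  2.0000e-02 -1.7670e+02] now [ 0.3898 -0.3014  0.0103] [-179.86    0.3  -176.47] F [-0.8 -1.   0.5] op 0.0876 t 11.98
```

servo_tool:
  rows: "0.35 -0.1 0.4 -0.001 0.003 0.002; 0 0 0.2 0 0 0; 0 0 0 0 0 0"

```text
clock: 12.23
tool_pos: [0.3873, -0.3026, 0.0052]
orientation: [-179.9, 0.2, -176.5]
force: [0.0, -0.2, 1.1]
opening: 0.0873
```

```bash
python3 -c "
from h import *
plan([.386,-.3027,.004],183.3,step=1.2,n=8)
"
```

```text
0.13 -0 0.12 -0.002 0.004 0.003
pred [ 0.386  -0.3027  0.004 ] [-1.800e+02 -3.000e-02 -1.767e+02] now [ 0.3873 -0.3026  0.0052] [-179.88    0.2  -176.53] F [ 0.  -0.2  1.1] op 0.0873 t 12.23
```

servo_tool:
  rows: "0.1 0 0.1 -0.001 0.002 0; 0 0 0 0 0 0; 0 0 0 0 0 0; 0 0 0 0 0 0; 0 0 0 0 0 0"
  grip: 3.5

```text
clock: 12.65
tool_pos: [0.3869, -0.303, 0.0053]
orientation: [-179.9, 0.2, -176.5]
force: [-0.3, 0.3, 0.1]
opening: 0.0596
```

servo_tool:
  rows: "0 0 0 0 0 0; 0 0 0 0 0 0; 0 0 0 0 0 0"

```text
clock: 12.9
tool_pos: [0.3869, -0.303, 0.0056]
orientation: [-179.9, 0.2, -176.5]
force: [-0.3, -0.6, -0.6]
opening: 0.0406
```

```bash
python3 -c "
from h import *
p=snap('wrist','w9');t=np.array(ctrl.get_obs()['tool_pos']);t[2]=.018; print(proj(p,[t,t+[0,-.01,0]]))
i=p['frame'][220:310,220:345,::-1];cv2.imwrite('pics/w9c.png',cv2.resize(i,None,fx=6,fy=6,interpolation=cv2.INTER_CUBIC))
plan([.386,-.3027,.004],183.3,step=1.2,n=8)
"
```

```text
[[282.12093894 274.71889268]
 [283.28438582 258.03922225]]
0.09 0.04 0.15 -0.002 0.003 0.003
pred [ 0.386  -0.3027  0.004 ] [ 1.7999e+02  2.0000e-02 -1.7671e+02] now [ 0.3869 -0.303   0.0056] [-179.9     0.19 -176.54] F [-1.   0.2  1. ] op 0.0408 t 12.95
```

View pics/w9c.png

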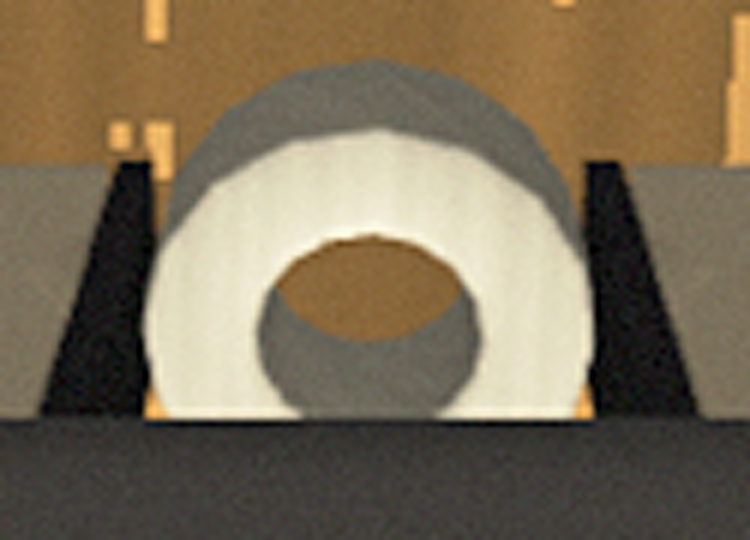

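servo_tool:
  rows: "0 0 -1 0 0 0; 0 0 -3 0 0 0; 0 0 -3.5 0 0 0; -1 1.5 -3.5 0 0 0; -2 3 -1 0 0 0"

```text
clock: 13.37
tool_pos: [0.4082, -0.2565, 0.1249]
orientation: [179.8, -0.6, -176.9]
force: [2.5, -0.1, -1.0]
opening: 0.0405
```

```bash
python3 -c "
from h import *
plan([.5173,-.072,.115],183.3,step=4,n=8)
"
```

```text
-2.22 3.32 0.17 0.003 -0.01 -0.003; -2.23 3.32 0.19 0 0 -0; -2.23 3.32 0.19 0 0 -0; -2.23 3.32 0.19 0 0 -0; -2.23 3.32 0.18 0 0 -0; -0.81 1.2 0.07 0 0 -0
pred [ 0.5173 -0.072   0.115 ] [ 179.97    0.   -176.71] now [ 0.4082 -0.2565  0.1249] [ 179.8    -0.57 -176.88] F [ 2.5 -0.1 -1. ] op 0.0405 t 13.37
```

servo_tool:
  rows: "-2.22 3.3 0.1 0.003 -0.01 -0.003; -2.23 3.3 0.1 0 0 0; -2.23 3.3 0.1 0 0 0; -2.2 3.3 0.1 0 0 0; -1.8 2.6 0.1 0 0 0"

```text
clock: 13.78
tool_pos: [0.5107, -0.0864, 0.1263]
orientation: [180.0, 0.7, -177.0]
force: [0.2, -0.7, -0.5]
opening: 0.0406
```

servo_tool:
  rows: "0 0 0 0 0 0; 0 0 0 0 0 0; 0 0 0 0 0 0"

```text
clock: 14.03
tool_pos: [0.5139, -0.0804, 0.1255]
orientation: [180.0, 0.7, -176.6]
force: [0.5, -0.1, -0.8]
opening: 0.0403
```

```bash
python3 -c "
from h import *
plan([.5173,-.072,.09],183.3,step=4,n=8)
"
```

```text
-0.35 0.81 3.56 0.001 0.012 0.001
pred [ 0.5173 -0.072   0.09  ] [-1.7998e+02  1.0000e-02 -1.7667e+02] now [ 0.5139 -0.0804  0.1255] [ 179.97    0.7  -176.61] F [ 0.5 -0.1 -0.8] op 0.0403 t 14.03
```

servo_tool:
  rows: "-0.2 0.45 1.5 0 0.008 0; -0.1 0.4 1.5 0 0.003 0; 0 0 0 0 0 0; 0 0 0 0 0 0"

```text
clock: 14.37
tool_pos: [0.5148, -0.0738, 0.0931]
orientation: [180.0, -0.1, -176.8]
force: [-0.4, -0.3, -1.4]
opening: 0.0403
```

```bash
python3 -c "
from h import *
plan([.5173,-.0717,.08],183.3,step=4,n=8)
"
```

```text
-0.26 0.2 1.31 0.001 -0.001 -0.002
pred [ 0.5173 -0.0717  0.08  ] [-179.98    0.   -176.72] now [ 0.5148 -0.0738  0.0931] [ 1.7996e+02 -6.0000e-02 -1.7683e+02] F [-0.4 -0.3 -1.4] op 0.0403 t 14.37
```

servo_tool:
  rows: "-0.22 0.2 0.8 0 0 0; 0 0 0.3 0 0 0; 0 0 0 0 0 0; 0 0 0 0 0 0"

```text
clock: 14.7
tool_pos: [0.5163, -0.0735, 0.0811]
orientation: [180.0, -0.1, -177.0]
force: [-0.6, 0.5, -1.6]
opening: 0.0409
```

```bash
python3 -c "
from h import *
p=snap('wrist','w10');t=np.array(ctrl.get_obs()['tool_pos']); print(proj(p,[[.5173,-.0713,.062]]))
i=p['frame'][200:310,220:345,::-1];cv2.imwrite('pics/w10c.png',cv2.resize(i,None,fx=5,fy=5,interpolation=cv2.INTER_CUBIC))
plan([.5173,-.0717,.07],183.3,step=4,n=8)
"
```

```text
[[280.22162748 252.35376827]]
-0.11 0.17 1.12 0.001 -0.002 -0.005
pred [ 0.5173 -0.0717  0.07  ] [-1.7998e+02  2.0000e-02 -1.7671e+02] now [ 0.5163 -0.0735  0.0812] [ 1.7997e+02 -1.0000e-01 -1.7700e+02] F [ 1.1 -0.  -1.9] op 0.0404 t 14.75
```

View pics/w10c.png

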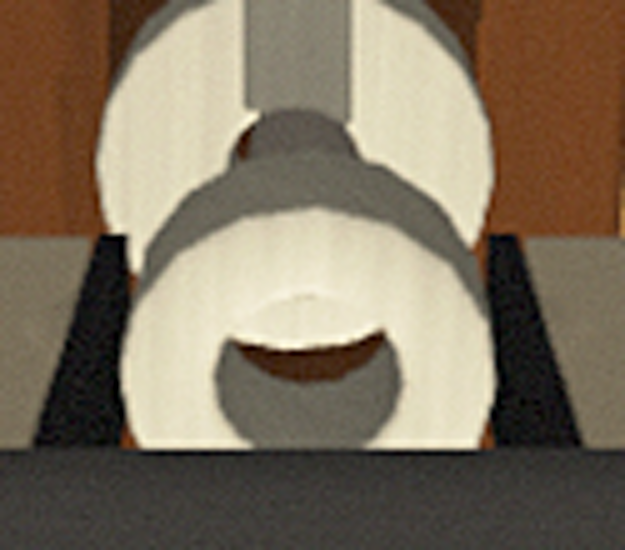

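servo_tool:
  rows: "-0.12 0.25 0.3 0 -0.002 0; 0 0.05 0.3 0 0 0; 0 0 0 0 0 0"

```text
clock: 15.0
tool_pos: [0.518, -0.0702, 0.0756]
orientation: [179.9, 0.1, -177.0]
force: [0.1, -0.4, -1.4]
opening: 0.0409
```

```bash
python3 -c "
from h import *
plan([.5173,-.0715,.06],183.3,step=4,n=8)
"
```

```text
0.08 -0.13 1.56 0.001 0.003 -0.006
pred [ 0.5173 -0.0715  0.06  ] [-1.7999e+02 -3.0000e-02 -1.7667e+02] now [ 0.518  -0.0702  0.0756] [ 1.7995e+02  1.4000e-01 -1.7702e+02] F [ 0.1 -0.4 -1.4] op 0.0409 t 15.0
```

servo_tool:
  rows: "0.06 -0.1 0.3 0 0.002 0; 0 0 0.3 0 0 0; 0 0 0 0 0 0"

```text
clock: 15.25
tool_pos: [0.5176, -0.071, 0.0693]
orientation: [179.9, 0.1, -177.0]
force: [-0.5, -0.7, -2.1]
opening: 0.0408
```

```bash
python3 -c "
from h import *
plan([.5173,-.0715,.06],183.3,step=4,n=8)
"
```

```text
0.03 -0.05 0.93 0.001 0.001 -0.005
pred [ 0.5173 -0.0715  0.06  ] [-180.    -0.  -176.7] now [ 0.5176 -0.071   0.0693] [ 1.7995e+02  5.0000e-02 -1.7698e+02] F [-0.5 -0.7 -2.1] op 0.0408 t 15.25
```

servo_tool:
  rows: "0.02 -0.04 0.4 0 0 0; 0 0 0.5 0 0 0; 0 0 0.3 0 0 0; 0 0 0 0 0 0"

```text
clock: 15.58
tool_pos: [0.5174, -0.0715, 0.0559]
orientation: [179.9, 0.0, -177.0]
force: [-0.2, 0.5, -1.4]
opening: 0.0407
```

```bash
python3 -c "
from h import *
plan([.5173,-.0715,.036],183.3,step=4,n=8)
"
```

```text
0.01 0 1.99 0.001 0.001 -0.005
pred [ 0.5173 -0.0715  0.036 ] [-1.800e+02 -1.000e-02 -1.767e+02] now [ 0.5174 -0.0715  0.0559] [ 1.7995e+02  5.0000e-02 -1.7699e+02] F [-0.2  0.5 -1.4] op 0.0407 t 15.58
```

servo_tool:
  rows: "0 0 0.7 0 0 0; 0 0 0.7 0 0 0; 0 0 0.3 0 0 0; 0 0 0 0 0 0; 0 0 0 0 0 0"

```text
clock: 16.0
tool_pos: [0.517, -0.0716, 0.0363]
orientation: [180.0, -0.0, -177.0]
force: [-0.9, 0.3, -1.1]
opening: 0.0406
```

servo_tool:
  rows: "0 0 0.2 0 0 0; 0 0 0 0 0 0"

```text
clock: 16.17
tool_pos: [0.5174, -0.0717, 0.0358]
orientation: [180.0, -0.0, -176.9]
force: [1.1, 0.8, -2.2]
opening: 0.0406
```

Release it and rise.

servo_tool:
  rows: "0 0 0 0 0 0; 0 0 0 0 0 0; 0 0 0 0 0 0; 0 0 0 0 0 0; 0 0 0 0 0 0"
  grip: 8.76

```text
clock: 16.58
tool_pos: [0.5188, -0.0715, 0.0369]
orientation: [180.0, 0.2, -176.9]
force: [1.0, 1.1, 0.4]
opening: 0.0685
```

servo_tool:
  rows: "0 0 0 0 0 0; 0 0 -2 0 0 0; 0 0 -2.5 0 0 0; 0 0 -2.5 0 0 0; 0 0 -0.5 0 0 0"

```text
clock: 17.0
tool_pos: [0.5165, -0.072, 0.1118]
orientation: [-179.9, -0.2, -176.9]
force: [0.9, -0.6, 0.3]
opening: 0.0874
```

```bash
python3 -c "
from h import *
p=snap('wrist','w11'); q=snap('scene');i=q['frame'][150:260,240:370,::-1];cv2.imwrite('pics/s11c.png',cv2.resize(i,None,fx=5,fy=5,interpolation=cv2.INTER_CUBIC))
plan([.5105,.03,.115],183.3,step=4,n=8)
"
```

```text
-0.01 3.99 -0.21 -0 -0.006 -0.005; -0.04 3.99 -0.21 -0 0 0; -0.02 2.23 -0.12 -0 0 0
pred [0.5105 0.03   0.115 ] [-1.7998e+02  2.0000e-02 -1.7668e+02] now [ 0.5155 -0.072   0.1097] [-179.98   -0.32 -176.97] F [-0.2  0.7 -0.1] op 0.0877 t 17.1
```

View pics/w11.png

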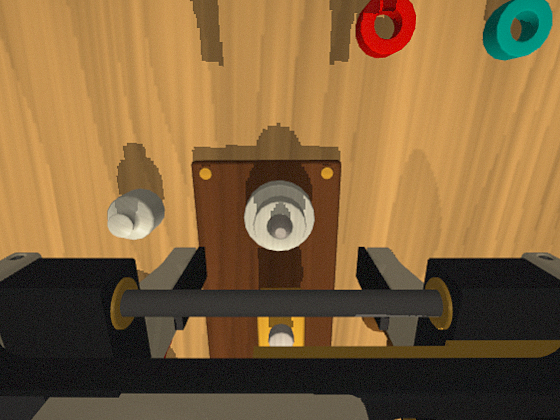

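View pics/s11c.png

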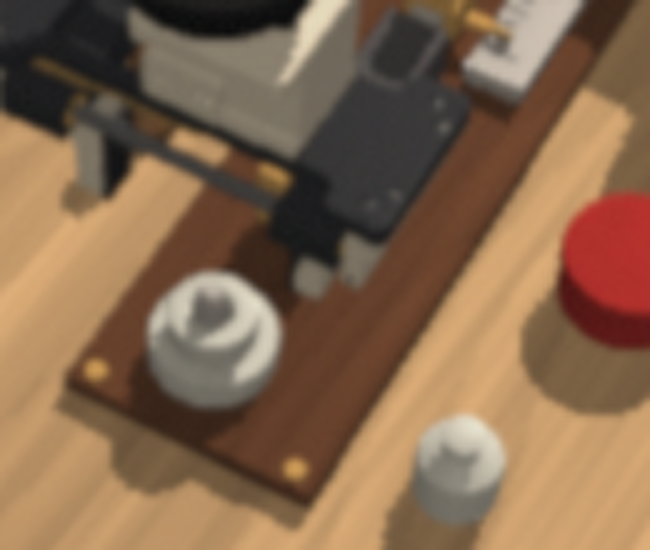

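Both collars are stacked on the post at (280,215), narrow on wide and sitting level. Next is the button, pressed with closed fingers.

servo_tool:
  rows: "0 3.2 -0.2 0 -0.006 -0.004; 0 3.2 0 0 0 0; -0.02 2.2 0 0 0 0; 0 0.5 0 0 0 0; 0 0 0 0 0 0"
  grip: 0

```text
clock: 17.52
tool_pos: [0.5081, 0.0204, 0.107]
orientation: [-180.0, -0.3, -177.0]
force: [-0.2, -0.5, -0.5]
opening: 0.0598
```

servo_tool:
  rows: "0 0 0 0 0 0; 0 0 0 0 0 0; 0 0 0 0 0 0; 0 0 0 0 0 0; 0 0 0 0 0 0"

```text
clock: 17.93
tool_pos: [0.5065, 0.0177, 0.1043]
orientation: [-179.9, -0.5, -177.1]
force: [-0.1, 0.7, -0.7]
opening: 0.0265
```

```bash
python3 -c "
from h import *
plan([.5112,.0287,.08],183.3,step=4,n=8)
"
```

```text
-0.55 1.08 2.42 -0.002 -0.009 -0.007
pred [0.5112 0.0287 0.08  ] [-1.7999e+02 -1.0000e-02 -1.7671e+02] now [0.5065 0.0177 0.1043] [-179.87   -0.53 -177.12] F [-0.1  0.7 -0.7] op 0.0265 t 17.93
```

servo_tool:
  rows: "-0.4 0.7 1 -0.002 -0.009 -0.005; -0.2 0.4 0.8 0 0 0; 0 0 0 0 0 0; 0 0 0 0 0 0; 0 0 0 0 0 0"

```text
clock: 18.35
tool_pos: [0.5122, 0.0273, 0.0857]
orientation: [-180.0, -0.0, -177.0]
force: [-0.1, -0.0, 0.1]
opening: 0.0007
```

```bash
python3 -c "
from h import *
p=snap('wrist','w12');i=p['frame'][200:330,200:365,::-1];cv2.imwrite('pics/w12c.png',cv2.resize(i,None,fx=4,fy=4,interpolation=cv2.INTER_CUBIC))
plan([.5112,.0287,.065],183.3,step=4,n=8)
"
```

```text
0.1 0.15 2.08 -0 -0 -0.005
pred [0.5112 0.0287 0.065 ] [-1.7997e+02 -1.0000e-02 -1.7671e+02] now [0.5123 0.0273 0.0858] [-1.7997e+02 -1.0000e-02 -1.7700e+02] F [-0.9 -0.   0.3] op 0.0005 t 18.4
```

View pics/w12c.png

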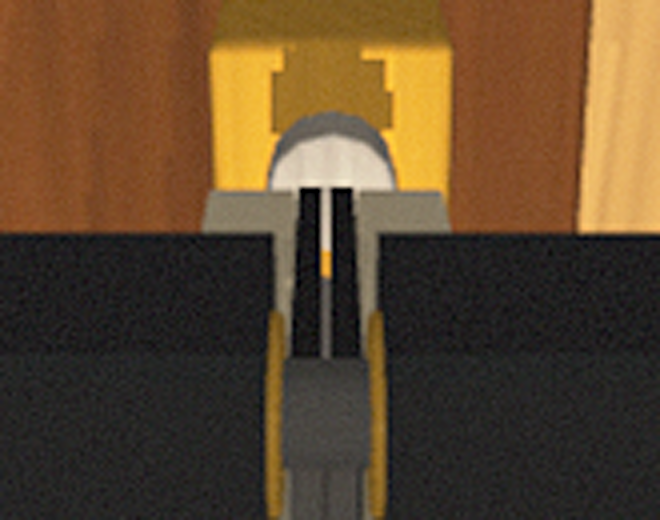

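servo_tool:
  rows: "0.1 0.12 0.9 0 0 0; 0 0 0.8 0 0 0; 0 0 0.2 0 0 0; 0 0 0 0 0 0"

```text
clock: 18.73
tool_pos: [0.5113, 0.0284, 0.0656]
orientation: [180.0, 0.1, -177.0]
force: [0.4, -0.1, 0.2]
opening: 0.0003
```

servo_tool:
  rows: "0 0 0.4 0 0 0; 0 0 0.4 0 0 0; 0 0 0 0 0 0"

```text
clock: 18.98
tool_pos: [0.5116, 0.0284, 0.0571]
orientation: [-180.0, 0.1, -177.0]
force: [0.2, 0.4, -0.7]
opening: 0.0004
```

servo_tool:
  rows: "0 0 0.3 0 0 0; 0 0 0.3 0 0 0; 0 0 0.2 0 0 0"

```text
clock: 19.23
tool_pos: [0.5119, 0.0284, 0.054]
orientation: [-179.9, 0.1, -176.8]
force: [-12.9, 2.8, 29.8]
opening: 0.0004
```

servo_tool:
  rows: "0 0 0 0 0 0; 0 0 -1.5 0 0 0; 0 0 -3 0 0 0; 0 0 -3 0 0 0; 0 0 -1 0 0 0"
  grip: 6

```text
clock: 19.65
tool_pos: [0.5095, 0.028, 0.1402]
orientation: [-179.8, -0.2, -176.8]
force: [1.0, 1.1, 0.9]
opening: 0.0283
```

```bash
python3 -c "
from h import *
plan([.504,.161,.14],183.3,step=4,n=8)
"
```

```text
-0.05 4 -0.01 -0.003 -0.003 -0.002; -0.06 4 0.01 0 0 -0; -0.07 4 0 0 0 -0; -0.02 1.31 0 0 0 -0
pred [0.504 0.161 0.14 ] [ 1.8000e+02  2.0000e-02 -1.7672e+02] now [0.5095 0.028  0.1402] [-1.7983e+02 -1.6000e-01 -1.7683e+02] F [1.  1.1 0.9] op 0.0283 t 19.65
```

servo_tool:
  rows: "-0.05 3.8 0 -0.003 -0.003 0; -0.06 3.8 0 0 0 0; -0.07 3.5 0 0 0 0; 0 1 0 0 0 0; 0 0 0 0 0 0"

```text
clock: 20.07
tool_pos: [0.5071, 0.1532, 0.1447]
orientation: [179.7, 0.5, -177.1]
force: [-0.3, -0.3, -0.4]
opening: 0.0584
```

servo_tool:
  rows: "0 0 0 0 0 0; 0 0 0 0 0 0; 0 0 0 0 0 0"

```text
clock: 20.32
tool_pos: [0.5064, 0.1525, 0.1438]
orientation: [179.8, 0.4, -177.1]
force: [0.9, -0.4, 1.0]
opening: 0.0599
```

```bash
python3 -c "
from h import *
p=snap('wrist','w13')
print(proj(p,[[.5035,.1605,.095]]))
plan([.5035,.161,.11],183.3,step=4,n=8)
for l in ['gauge_arm','pointer','index_mark']: print([(np.round(d['point'],4),d['confidence']) for d in ctrl.place_of(l,p)])
"
```

```text
[[285.85243645 241.64162099]]
0.27 0.87 3.38 0.004 0.008 -0.007
pred [0.5035 0.161  0.11  ] [ 1.7999e+02 -2.0000e-02 -1.7668e+02] now [0.5064 0.1523 0.1438] [ 179.76    0.44 -177.09] F [ 0.1 -0.1 -0.7] op 0.0597 t 20.37
[(array([0.5035, 0.1591, 0.0756]), 0.8), (array([0.4034, 0.04  , 0.0005]), 0.66)]
[(array([0.5416, 0.1592, 0.0266]), 0.86)]
[(array([0.542 , 0.2441, 0.0288]), 0.64)]
```

View pics/w13.png

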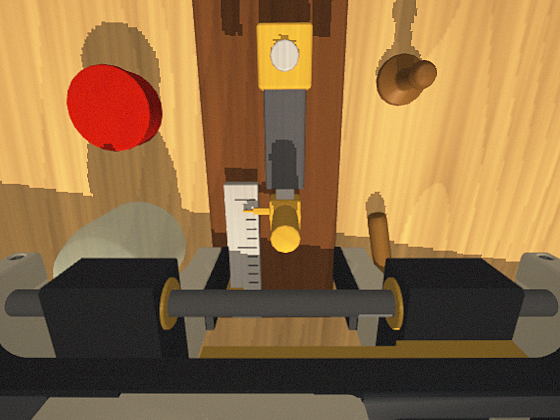

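The button now sits low on the housing at (285,55). The knob top is at (286,239), about 2 mm towards -y of my estimate.

servo_tool:
  rows: "0.15 0.35 1.5 0.003 0.006 0; 0.1 0.25 1.5 0 0 0; 0 0 1 0 0 0; 0 0 0 0 0 0; 0 0 0 0 0 0"

```text
clock: 20.93
tool_pos: [0.5052, 0.1567, 0.1037]
orientation: [179.9, 0.2, -177.3]
force: [-0.0, -0.2, -0.1]
opening: 0.0602
```

```bash
python3 -c "
from h import *
plan([.5035,.159,.06],183.3,step=2,n=8)
"
```

```text
0.08 0.11 2 0.002 0.004 -0.01; 0.07 0.11 2 0 0 -0; 0.01 0.02 0.37 0 0 -0
pred [0.5035 0.159  0.06  ] [ 179.99    0.   -176.71] now [0.5052 0.1567 0.1037] [ 179.87    0.23 -177.28] F [-0.  -0.2 -0.1] op 0.0602 t 20.93
```

servo_tool:
  rows: "0.1 0.13 1.8 0.002 0.004 -0.01; 0.07 0.11 1.5 0 0 0; 0 0.02 0.6 0 0 0; 0 0 0 0 0 0; 0 0 0 0 0 0"

```text
clock: 21.35
tool_pos: [0.5058, 0.1593, 0.0668]
orientation: [179.9, 0.2, -176.7]
force: [0.3, -0.2, 0.1]
opening: 0.0598
```

```bash
python3 -c "
from h import *
plan([.5035,.159,.06],183.3,step=2,n=8)
"
```

```text
0.23 -0.02 0.68 0.002 0.004 0
pred [0.5035 0.159  0.06  ] [-1.7997e+02 -1.0000e-02 -1.7669e+02] now [0.5058 0.1593 0.0668] [ 179.91    0.22 -176.69] F [ 0.3 -0.2  0.1] op 0.0598 t 21.35
```

servo_tool:
  rows: "0.22 0 0.6 0.001 0.003 0; 0 0 0 0 0 0; 0 0 0 0 0 0"

```text
clock: 21.6
tool_pos: [0.5046, 0.1597, 0.0625]
orientation: [179.9, 0.2, -176.7]
force: [0.2, 0.7, 0.2]
opening: 0.0599
```

servo_tool:
  rows: "0 0 0 0 0 0; 0 0 0 0 0 0; 0 0 0 0 0 0; 0 0 0 0 0 0; 0 0 0 0 0 0"
  grip: 1.5

```text
clock: 22.02
tool_pos: [0.5053, 0.1602, 0.0639]
orientation: [179.8, 0.3, -176.7]
force: [-0.1, -1.1, -0.6]
opening: 0.0323
```

servo_tool:
  rows: "0 0 0 0 0 0; 0 0 0 0 0 0"

```text
clock: 22.18
tool_pos: [0.5037, 0.1598, 0.0638]
orientation: [179.8, 0.2, -176.7]
force: [-6.6, 1.2, 3.1]
opening: 0.0224
```

```bash
python3 -c "
from h import *
p=snap('wrist','w14');q=snap('top','t14');r=snap('scene','s14')
i=q['frame'][175:255,120:320,::-1];cv2.imwrite('pics/t14c.png',cv2.resize(i,None,fx=4,fy=4,interpolation=cv2.INTER_CUBIC))
i=r['frame'][110:260,240:390,::-1];cv2.imwrite('pics/s14c.png',cv2.resize(i,None,fx=4,fy=4,interpolation=cv2.INTER_CUBIC))
for P in (p,q,r):
  for l in ['pointer','index_mark']: print(l,[(np.round(d['point'],4),d['confidence']) for d in ctrl.place_of(l,P)])
plan([.5035,.159,.06],183.3,step=2,n=8)
"
```

```text
pointer [(array([0.5437, 0.1595, 0.0263]), 0.81)]
index_mark []
pointer [(array([0.5448, 0.1643, 0.028 ]), 0.38)]
index_mark [(array([ 0.517 , -0.0727,  0.0071]), 0.5), (array([ 0.6442, -0.0634, -0.0019]), 0.15)]
pointer [(array([0.5413, 0.164 , 0.0304]), 0.78)]
index_mark [(array([ 0.4084,  0.0365, -0.0009]), 0.59)]
0.03 -0.08 0.37 0.003 0.003 -0
pred [0.5035 0.159  0.06  ] [-1.7997e+02 -1.0000e-02 -1.7670e+02] now [0.5037 0.1598 0.0637] [ 1.7986e+02  1.6000e-01 -1.7670e+02] F [-6.2  1.5  3.9] op 0.0224 t 22.63
```

View pics/w14.png

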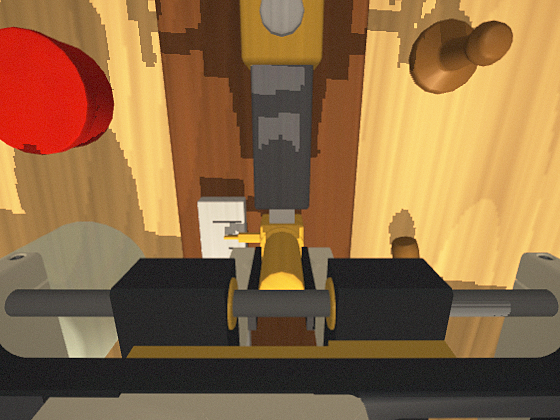

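View pics/s14c.png

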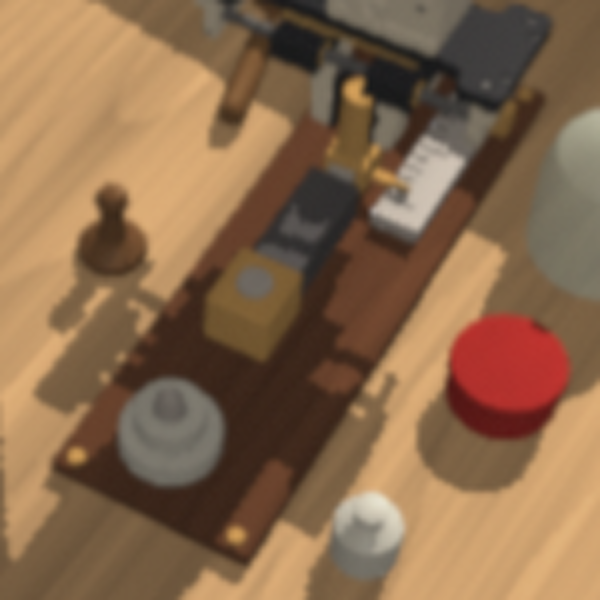

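View pics/t14c.png

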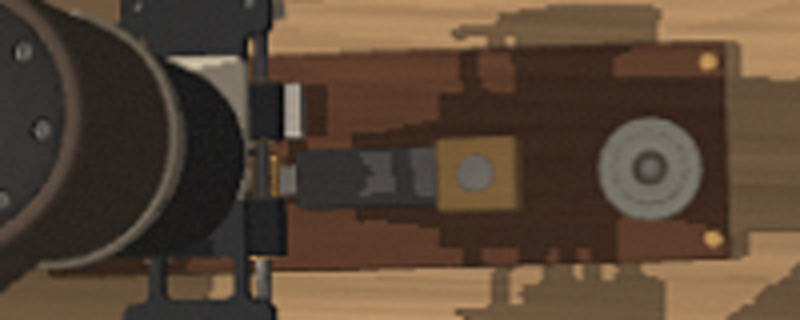

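Gripped, with the opening at 22.4 mm. I'll pull along tool y in two stages, about 87 mm in all.

servo_tool:
  rows: "0 0.7 0 0 0 0; 0 1.2 0 0 0 0; 0 1.5 0 0 0 0; 0 1.5 0 0 0 0; 0 1 0 0 0 0"

```text
clock: 23.05
tool_pos: [0.5002, 0.2197, 0.0638]
orientation: [-180.0, 0.1, -176.9]
force: [1.7, -3.1, 1.8]
opening: 0.0225
```

```bash
python3 -c "
from h import *
o=np.array([.5037,.1598,.0637]);u=np.array([-np.sin(np.radians(3.4)),np.cos(np.radians(3.4)),0])
print((np.array(ctrl.get_obs()['tool_pos'])-o)@u)
plan(o+.08*u,183.3,step=2,n=8)
"
```

```text
0.059978114782833276
0.01 2 0.01 -0 0.002 -0.003
pred [0.499  0.2396 0.0637] [-1.7998e+02 -1.0000e-02 -1.7668e+02] now [0.5002 0.2197 0.0638] [-1.7998e+02  1.1000e-01 -1.7686e+02] F [ 1.7 -3.1  1.8] op 0.0225 t 23.05
```

servo_tool:
  rows: "0 0.9 0 0 0 0; 0 0.6 0 0 0 0; 0 0.1 0 0 0 0; 0 0 0 0 0 0; 0 0 0 0 0 0"

```text
clock: 23.47
tool_pos: [0.499, 0.2409, 0.0638]
orientation: [-180.0, 0.1, -176.6]
force: [1.4, -2.2, 0.9]
opening: 0.0224
```

```bash
python3 -c "
from h import *
o=np.array([.5037,.1598,.0637]);u=np.array([-np.sin(np.radians(3.4)),np.cos(np.radians(3.4)),0])
ob=ctrl.get_obs();print((np.array(ob['tool_pos'])-o)@u,ob['force'])
p=snap('wrist','w15');i=p['frame'][190:290,180:330,::-1];cv2.imwrite('pics/w15c.png',cv2.resize(i,None,fx=5,fy=5,interpolation=cv2.INTER_CUBIC))
"
```

```text
0.0812543011515058 [ 1.3525568  -2.21393596  0.91385469]
```

View pics/w15c.png

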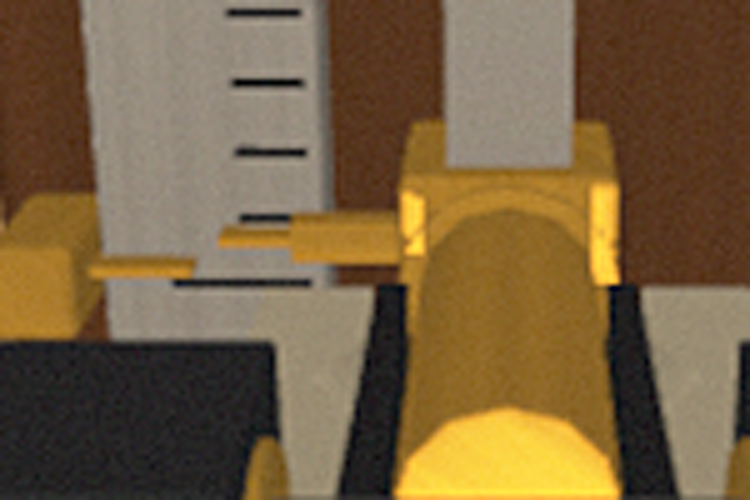

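The wrist crop shows the pointer tip at row 237 and the index blade at row 268. Scale lines are about 66 px per 10 mm, so about 4.6 mm remains.

servo_tool:
  rows: "0 0.3 0 0 0 0; 0 0.15 0 0 0 0; 0 0 0 0 0 0; 0 0 0 0 0 0"

```text
clock: 23.85
tool_pos: [0.4987, 0.2445, 0.0638]
orientation: [-180.0, 0.1, -176.7]
force: [0.1, -2.0, 0.5]
opening: 0.0222
```

```bash
python3 -c "
from h import *
o=np.array([.5037,.1598,.0637]);u=np.array([-np.sin(np.radians(3.4)),np.cos(np.radians(3.4)),0])
ob=ctrl.get_obs();print((np.array(ob['tool_pos'])-o)@u,ob['force'])
p=snap('wrist','w16');i=p['frame'][190:290,180:330,::-1];cv2.imwrite('pics/w16c.png',cv2.resize(i,None,fx=5,fy=5,interpolation=cv2.INTER_CUBIC))
"
```

```text
0.08482036360713777 [ 0.05644962 -1.98916107  0.54374273]
```

View pics/w16c.png

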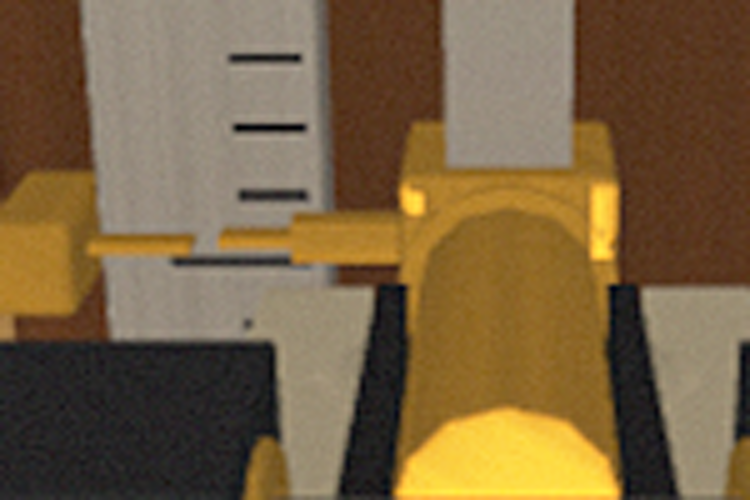

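servo_tool:
  rows: "0 0.1 0 0 0 0; 0 0 0 0 0 0; 0 0 0 0 0 0; 0 0 0 0 0 0; 0 0 0 0 0 0"

```text
clock: 24.32
tool_pos: [0.4987, 0.2453, 0.0638]
orientation: [-180.0, 0.1, -176.8]
force: [0.5, -2.0, 0.5]
opening: 0.0226
```

servo_tool:
  rows: "0 0 0 0 0 0; 0 0 0 0 0 0; 0 0 0 0 0 0; 0 0 0 0 0 0; 0 0 0 0 0 0"

```text
clock: 24.73
tool_pos: [0.4987, 0.2452, 0.0638]
orientation: [-180.0, 0.1, -176.8]
force: [1.1, -2.1, 1.1]
opening: 0.0225
```

```bash
python3 -c "
from h import *
p=snap('wrist','w17');i=p['frame'][190:290,180:330,::-1];cv2.imwrite('pics/w17c.png',cv2.resize(i,None,fx=5,fy=5,interpolation=cv2.INTER_CUBIC))
q=snap('scene','s17');i=q['frame'][110:260,240:390,::-1];cv2.imwrite('pics/s17c.png',cv2.resize(i,None,fx=4,fy=4,interpolation=cv2.INTER_CUBIC))
o=ctrl.get_obs();print(o['tool_pos'],o['qvel'],o['force'],o['opening'])
"
```

```text
[0.49872997 0.24526958 0.06377283] [-0.00875141 -0.08120964  0.05427895 -0.09903333 -0.01084702 -0.05898017] [ 1.06669873 -2.55924436  0.361486  ] 0.022071709250950602
```

View pics/w17c.png

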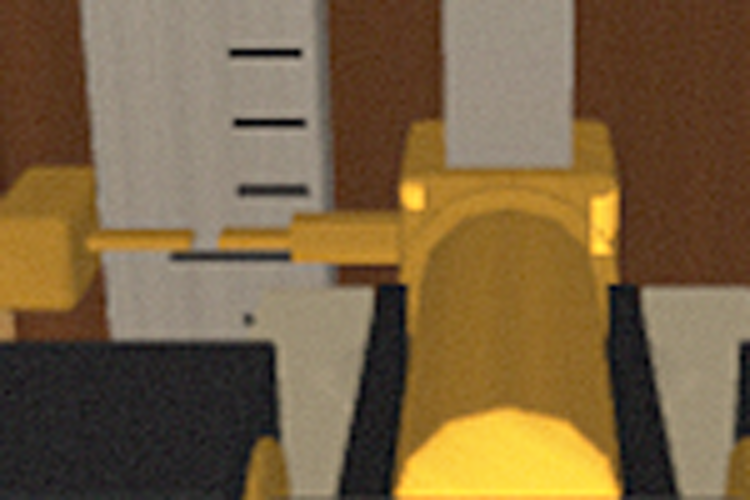

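View pics/s17c.png

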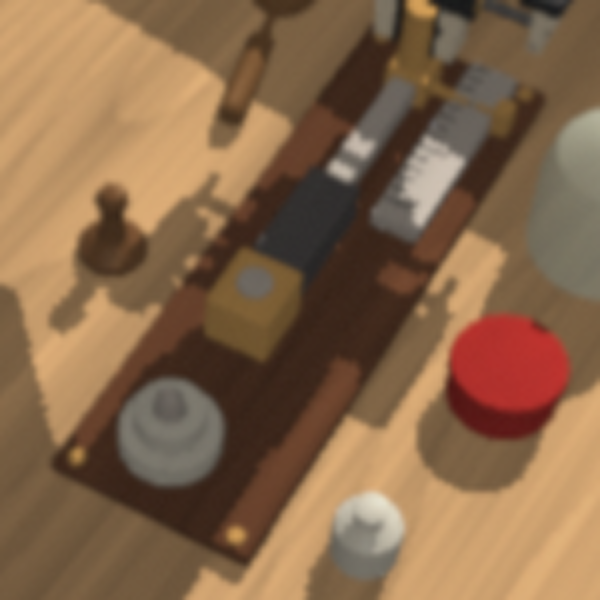

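The pointer (row 238) and blade (row 240) are tip to tip, within about 0.3 mm. In the scene view the collars are stacked, the button is down and the other things are in place. Handing in.

```bash
python3 -c "
from plant import ctrl
print(ctrl.close_job())"
```

```text
the job is handed in; nothing more can be done
None
```

I finished the sequence and handed the job in at about 25 s of the 72 s allowed, with the gripper still holding the gauge arm at the index mark. The hand-in gives no verdict, so the results below come from my own checks.

- **Collars:** I threaded the wide pewter collar onto the post, then the narrow one on top. Both went down without catching, and the last pictures show them stacked and level. I judged the seating by eye and from the release heights. I did not measure it separately.
- **Lock button:** I pressed it until it hit a hard stop, with the fingertips 54 mm above the table and about 30 N on the tool. It sits low on the housing in the pictures.
- **Gauge arm:** I pulled it out about 86 mm. In the last wrist view the pointer and index blade are tip to tip, about 0.3 mm apart along the scale. The arm is still, and the tool reads 2 to 2.5 N of spring pull.
- **Other things:** the index clip, the bystanders in the last view, and the red and turquoise rings show no sign of having moved. I compared these by eye only.

The wrist camera put the collars 2 to 5 mm away from the top camera's estimate, and the post and knob up to 2 mm away. I went by the wrist camera for the close work.

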